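Show the back of a stone setting to the inspection camera

ROBOT

A 6-joint arm with a two-finger parallel gripper is mounted at the origin on the work surface; the furniture and walls round the work are solid. World frame = base frame: x ahead of the robot, y to its left, z up, the work surface at z = 0. Lengths are in m, angles in rad, forces in N, time in s.
With the tool pointing down it reaches from about 0.35 to 0.875 m from the base axis. Payload 4.2 kg.
Tool frame: the origin (TCP) lies on the centre line of the jaws, within the pads' length; the fingertips stand 11 mm ahead of it and the grasp point (between the pads) lies 8 mm behind it; y points along the fingers, z is the direction in which the jaws open and shut, and the axes are right-handed (so a half turn about y gives the same grasp; the last joint's range is limited). The gripper opens to 85 mm and grips with 20 to 120 N. Pads are 22 mm wide; open, the fingers measure 114 mm over their backs; the gripper's body (76 mm by 85 mm) begins 54 mm behind the grasp point. The pads swing forward as they close: fully open they stand 13 mm farther back than shut.
Start: joints at [1.411, 0.385, 0.008, 0, -1.194, -0.259], TCP at [0.254, 0.571, 0.242] pointing down, gripper open.
Joint ranges: [-3.14, 3.14], [-1.21, 2.06], [-1.07, 1.41], [-3.16, 2.05], [-2.99, -0.16], [-3.1, 3.1]. Speed limits (rad/s): [2.79, 2.79, 3.14, 3.14, 3.14, 3.14].

INTERFACE

Orientations are given as a unit quaternion [w, x, y, z].
In Python, from station import robot gives the robot as it stands.
- The arm moves only by the shell command python3 -m handwheel 'ROWS' [OPENING] [FORCE]. ROWS is JSON, a list of rows, each an object with "slide": the shift along the tool's x, y, z in m, a list of three; "spin": the turn about the tool's y in rad. In form: [{"slide": [x, y, z], "spin": spin}, ...]. A call has exactly 5 rows; each row shifts and turns the commanded pose from where the row before left it, along the tool's axes as they then stand; what a row does not reach is not made up. A row lasts 1/10 s, in which the tool goes at most 50 mm and 8.59 degrees, less where a joint would pass 70% of its speed; a pose out of reach is approached as far as the arm can. A call is refused whole if a number of a shift passes 0.05 or a number of a turn 0.15, either way. A call with a gripper value outside its range is refused whole. OPENING is the finger opening in m, from 0 to 0.0854, set as the call begins (- or left out, the last holds). The fingers move at their own pace and stop on an object; FORCE is the grip in N (left out, the last holds). Time passes only in rows, so rows that do not move let the fingers close, or fill a call up. It gives the time, the measured TCP pose, the force and the opening at its end, in the units of the state.
- robot.read_state(): the state, without advancing time (a new reading comes with each control period).
- robot.read_camera(name): name is "scene" or "top" or "wrist"; returns a dict with "pixels" (384x512x3 uint8, red, green, blue), "depth" (384x512 float32, m along the optical axis (not along the pixel's ray), 0 where there is no reading), "fovy" (degrees; the focal length in pixels is half the picture's height over the tangent of half this angle, whatever the lens; pixels are square), "cx", "cy" (the principal point, pixels), "R" (3x3) and "t" (3): a world point X has camera coordinates R X + t. Camera axes: x right, y down, z forward; pixel columns grow to the right and rows downward; lengths in m; the calibration is good to about 2 mm. A picture is of the moment at which its call begins.
- robot.sign_off(): hands the job in, once; it reports no verdict.
Trained networks look in a picture, given as the dict that the camera call returned (one of the last four; its "shot" number tells which), for a name from the list of things; names that differ only in an ending like _2 or _b are one class to them, and where a whole thing is asked for, a point or a joint stands for the part that bears it (a point fixed in the world has none). Each returns a list of dicts, best first, with "conf" (0 to 1); they miss things now and then, are a little off and sometimes report something else, mostly with a low value. They report only what shows in the picture. A call takes as long as a camera call. They do not tell look-alikes from the thing itself.
- robot.search_frame(thing, picture): "box" ([centre column, centre row, width, height] in pixels, round what is visible of it).
- robot.silhouettes(thing, picture): "pixels" (384x512 bool, what is visible of it) and "box" ([centre column, centre row, width, height] in pixels, round what is visible of it).
- robot.mark_of(thing, picture): "position" ([row, column] in pixels: a listed point, or the origin of a listed thing).
The state is a dict: "clock": time; "joint_pos": joint angles; "joint_vel": joint speeds; "effort": joint torques, N m; "tcp_pos": TCP position; "tcp_rot": TCP orientation; "wrist_force": force on the tool from outside, world axes, zero at the start; "ft_torque": the same for the moment, N m; "width": finger opening in m.
Only numpy, scipy, OpenCV 4.12 (cv2) and the standard library are available. Lean on these libraries where they do the work, as an engineer would, in place of code of your own. Each camera call takes 0.05 s, during which the arm holds its last target.

TASK

Lift the clear dust cover off the stand by its knob and stand it upright in the middle of the round cork mat. Then pick the oval turquoise setting off its post and hold it up, without dropping it, in front of the small inspection camera: its flat back square to the lens, centred on the lens axis 7 cm from the glass, the long way of the oval in line with the camera's fore-and-aft direction (the way its head leans, as the white stripe on its foot runs). Do not touch the camera or push the things lying round about out of place, and finish holding it still there; do not put it down or let go.

Things in the scene. Friction and masses are not known exactly. Their poses are not given: they have to be found in the camera images.
- setting: oval turquoise stone in a gilt bezel, 24 mm (x) by 32 mm (y), 9 mm thick, about 12 g; origin at the centre of its flat back, z out of the dome. Lies stone up on a 16 mm wide post, 10 mm above the disc: the rim overhangs, so fingertips can pass 6 mm below its back. Best pinched across the 24 mm. At the start its long way is within about 40 degrees of the robot's fore-and-aft
- stand: fixed grey plastic disc, 104 mm across, 8 mm thick, with the white post (16 mm wide, top at 18 mm) in its centre; origin at the centre of its underside, z up
- cover: loose clear plastic dust cover over the setting, open below, 84 mm across (78 inside), flat top at 45 mm; black upright knob in the middle: stem 10 mm wide from 45 to 53 mm, cylindrical grip 20 mm wide from 53 to 73 mm above the rim; about 80 g. Origin at the centre of its lower rim, z up; the rim stands on the stand's disc
- mat: fixed round cork mat on the table, 140 mm across, 4 mm thick; origin at the centre of its underside, z up. The stand and the mat lie side by side, either way round, left of the camera
- camera: fixed inspection camera: black foot 100 (x) by 80 mm (y), grey cylindrical head 37 mm wide between two cheeks, looking up and leaning 20 degrees from vertical towards the camera's -x (roughly to the robot). Highest point 90 mm; the room's wall is close behind the foot. Origin on the table, 5 mm from the foot's centre towards -x; z up; x is fore-and-aft, as the stripe
- camera_lens (a point): centre of the lens glass; z is the lens axis, pointing out of the lens, up and towards the robot
- camera_focus (a point): point 70 mm from the glass on the lens axis, 150 mm above the table, where the centre of the setting's back shall be; z along the lens axis away from the lens, y level, x fore-and-aft square to z. The setting's z must point along this z, its long way (its y) along this x, either way round
- thread_spool: bystander: spool of wire standing up, 51 mm across, 47 mm high; origin under its centre
- window_tin: bystander: round aluminium tin with red beads, 71 mm across, 21 mm high; origin under its centre
- pliers: bystander: red handled pliers lying flat, 124 mm long (y), 10 mm high; origin under the middle
- bead_tin: bystander: small open aluminium tin of beads, 32 mm across, 11 mm high; origin under its centre
Not all that is in view belongs to the job. Leave any green look-alike of the camera alone.

How it is judged:
By the outcome, as a careful person would: the job done as asked, in the order asked, and still so for the second after the job is handed in, while the arm keeps its last pose, push and grip.
It also fails if it takes over 64 s, if anything falls off the work surface, if the arm or the gripper's body presses on something with over 40 N, if the wrist force passes 120 N, or if a joint passes its speed limit or range.

## Working session

There is one attempt and no reset: what is moved stays moved. The work goes in short steps, Python scripts to look and compute and a shell command to move; the robot and the scene stay as the last step left them, time stands still between calls to the robot, and variables do not carry over. Pictures are saved under pics/ and viewed, and the job is handed in when it is done.

```bash
ls; mkdir -p pics; cat > h.py <<'E'
import numpy as np, cv2
from station import robot
from scipy.spatial.transform import Rotation as Ro
def save(p,name,s=1.5):
    im=cv2.cvtColor(p["pixels"],cv2.COLOR_RGB2BGR); cv2.imwrite("pics/"+name,cv2.resize(im,None,fx=s,fy=s,interpolation=cv2.INTER_CUBIC))
def f(p): return 192/np.tan(np.radians(p["fovy"])/2)
def proj(p,X):
    c=np.asarray(p["R"])@np.asarray(X)+np.asarray(p["t"]); return c[0]/c[2]*f(p)+p["cx"], c[1]/c[2]*f(p)+p["cy"]
def ray(p,u,v):
    R=np.asarray(p["R"]);d=np.array([(u-p["cx"])/f(p),(v-p["cy"])/f(p),1.]);return -R.T@np.asarray(p["t"]),R.T@d
def atz(p,u,v,z):
    o,d=ray(p,u,v);return o+d*(z-o[2])/d[2]
def atdepth(p,u,v,dep):
    o,d=ray(p,u,v);return o+d*dep
def cloud(p,mask):
    r,c=np.nonzero(mask&(p["depth"]>0));dep=p["depth"][r,c]
    R=np.asarray(p["R"]);F=f(p)
    return (np.c_[(c-p["cx"])/F*dep,(r-p["cy"])/F*dep,dep]-np.asarray(p["t"]))@R
def toolR(s=None):
    s=s or robot.read_state();q=s["tcp_rot"];return Ro.from_quat([q[1],q[2],q[3],q[0]]).as_matrix()
E
python3 - <<'E'
from h import *
np.set_printoptions(precision=4,suppress=True)
s=robot.read_state(); print({k:np.round(v,4).tolist() for k,v in s.items()}); print(toolR(s))
for n in ("scene","top","wrist"):
    p=robot.read_camera(n);save(p,n+"0.png");print(n,p["fovy"],p["cx"],p["cy"],-np.asarray(p["R"]).T@p["t"])
    for t in ["setting","stand","cover","mat","camera","camera_lens","thread_spool","window_tin","pliers","bead_tin"]:
        m=robot.mark_of(t,p)[:2]; print(t,[(round(a["conf"],2),np.round(a["position"]).tolist()) for a in m])
E
```

```text
pics
{'clock': 0.0, 'joint_pos': [1.4106, 0.3856, 0.0066, -0.0005, -1.194, -0.2586], 'joint_vel': [-0.0001, 0.0018, 0.0016, 0.0008, -0.0009, -0.0006], 'effort': [-0.0001, -39.2294, 18.8402, 4.1862, -0.0046, -0.0], 'tcp_pos': [0.2539, 0.5705, 0.2412], 'tcp_rot': [0.1472, -0.1469, -0.6909, 0.6924], 'wrist_force': [0.625, 0.2146, -0.1769], 'ft_torque': [0.0082, -0.0471, 0.0366], 'width': 0.085}
[[-0.9135 -0.0008 -0.4068]
 [ 0.4068 -0.0021 -0.9135]
 [-0.0001 -1.      0.0022]]
scene 48.414523457989944 254.43088879143022 186.9790930569452 [ 0.015  -0.8722  1.0737]
setting []
stand [(0.58, [176.0, 242.0])]
cover [(0.76, [170.0, 241.0])]
mat [(0.86, [199.0, 276.0])]
camera [(0.84, [240.0, 306.0]), (0.74, [163.0, 277.0])]
camera_lens [(0.95, [220.0, 310.0]), (0.65, [271.0, 231.0])]
thread_spool [(0.66, [164.0, 275.0])]
window_tin [(0.86, [290.0, 320.0])]
pliers [(0.66, [154.0, 213.0])]
bead_tin [(0.68, [282.0, 302.0])]
top 48.818841546002986 251.54633000040042 185.53165335400243 [ 0.2197 -0.0202  1.1567]
setting []
stand [(0.66, [169.0, 174.0])]
cover [(0.87, [169.0, 174.0])]
mat [(0.7, [154.0, 240.0]), (0.35, [187.0, 352.0])]
camera [(0.97, [251.0, 326.0]), (0.77, [151.0, 304.0])]
camera_lens [(0.8, [249.0, 331.0]), (0.77, [143.0, 308.0])]
thread_spool [(0.72, [128.0, 184.0])]
window_tin [(0.89, [173.0, 368.0])]
pliers [(0.54, [192.0, 124.0])]
bead_tin [(0.64, [185.0, 353.0])]
wrist 69.8156981930554 253.91790486950597 191.2152948627864 [0.3226 0.5397 0.3733]
setting []
stand []
cover []
mat []
camera []
camera_lens []
thread_spool []
window_tin []
pliers []
bead_tin []
```

View pics/scene0.png

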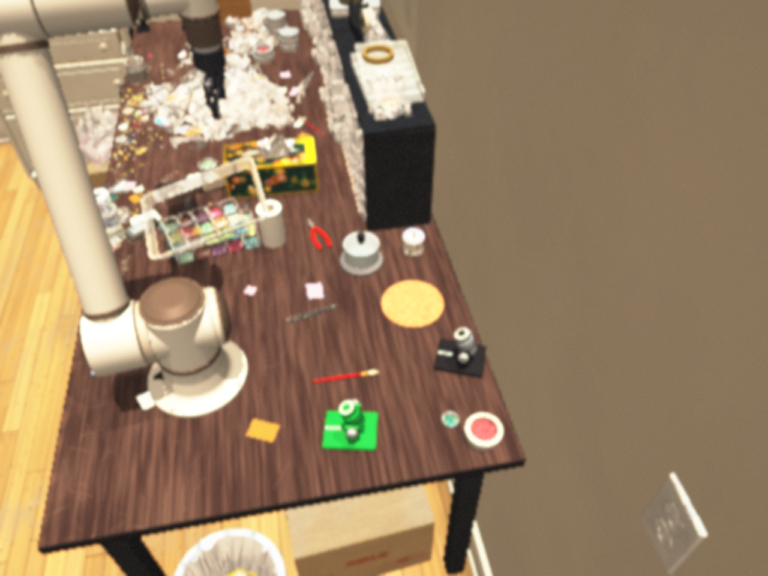

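View pics/top0.png

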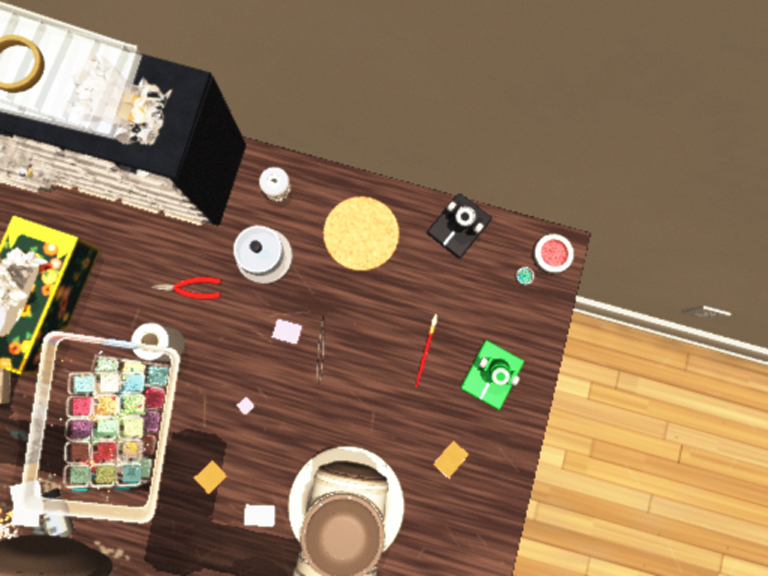

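View pics/wrist0.png

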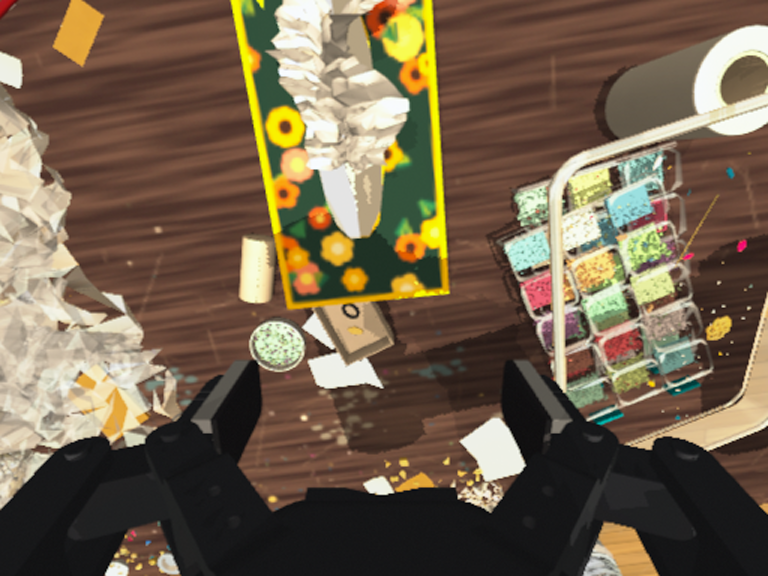

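```bash
python3 - <<'E'
from h import *
np.set_printoptions(precision=4,suppress=True)
P={n:robot.read_camera(n) for n in ("scene","top")}
zz=dict(stand=0.008,mat=0.004,cover=0.008,camera=0,thread_spool=0.047,window_tin=0.02,bead_tin=0.011,pliers=0.01)
for n,p in P.items():
    print(n)
    for t,z in zz.items():
        for s in robot.silhouettes(t,p)[:2]:
            m=s["pixels"]; C=cloud(p,m)
            print(t,round(s["conf"],2),np.round(s["box"]).tolist(),"med",np.median(C,0) if len(C) else None, "lo",np.percentile(C,2,0),"hi",np.percentile(C,98,0),"box@z",atz(p,s["box"][0],s["box"][1],z))
    for m in robot.mark_of("camera_lens",p)[:2]:
        r,c=m["position"];d=p["depth"][int(r),int(c)];print("lens",m["conf"],atdepth(p,c,r,d))
p=P["top"];im=cv2.cvtColor(p["pixels"],cv2.COLOR_RGB2BGR)[110:210,130:400];cv2.imwrite("pics/topc.png",cv2.resize(im,None,fx=2.9,fy=2.9,interpolation=cv2.INTER_CUBIC))
E
```

```text
scene
stand 0.73 [240.0, 177.0, 33.0, 14.0] med [0.4227 0.1231 0.0071] lo [ 0.3923  0.1048 -0.0006] hi [0.4826 0.1865 0.0133] box@z [0.4295 0.134  0.008 ]
mat 0.84 [276.0, 203.0, 43.0, 29.0] med [ 0.4868 -0.0239  0.0038] lo [ 0.4238 -0.0863 -0.0013] hi [0.5527 0.0424 0.0088] box@z [ 0.4884 -0.0301  0.004 ]
cover 0.64 [241.0, 166.0, 23.0, 23.0] med [0.4382 0.1455 0.0509] lo [0.405  0.1187 0.0096] hi [0.4792 0.1974 0.0796] box@z [0.458  0.1828 0.008 ]
camera 0.75 [234.0, 282.0, 38.0, 33.0] med [ 0.2255 -0.2719  0.0127] lo [ 0.1779 -0.3099  0.0001] hi [ 0.2815 -0.209   0.0861] box@z [ 0.24   -0.2458  0.    ]
camera 0.61 [307.0, 236.0, 30.0, 31.0] med [ 0.4974 -0.2176  0.0136] lo [ 0.4557 -0.2557  0.0061] hi [ 0.5484 -0.1615  0.0865] box@z [ 0.5127 -0.1968  0.    ]
thread_spool 0.52 [306.0, 235.0, 34.0, 33.0] med [ 0.4979 -0.2157  0.0133] lo [ 0.4531 -0.256   0.0011] hi [ 0.5566 -0.1536  0.0864] box@z [ 0.4901 -0.2213  0.047 ]
thread_spool 0.46 [277.0, 161.0, 15.0, 19.0] med [0.5674 0.1255 0.0418] lo [0.5485 0.1122 0.0006] hi [0.5933 0.1587 0.0504] box@z [0.567  0.1116 0.047 ]
window_tin
[... 1458 characters left out ...]
76  0.047 ]
window_tin 0.95 [369.0, 170.0, 26.0, 24.0] med [ 0.4478 -0.3747  0.0135] lo [ 0.4151 -0.4046  0.0047] hi [ 0.4788 -0.341   0.0242] box@z [ 0.4432 -0.3732  0.02  ]
bead_tin 0.46 [351.0, 184.0, 7.0, 6.0] med [ 0.4079 -0.3223  0.0058] lo [ 0.3938 -0.3368 -0.001 ] hi [ 0.4208 -0.3089  0.0122] box@z [ 0.4032 -0.3252  0.011 ]
bead_tin 0.19 [126.0, 190.0, 42.0, 15.0] med [0.3789 0.2927 0.0085] lo [0.3601 0.2407 0.0008] hi [0.3939 0.3411 0.0128] box@z [0.3795 0.2909 0.011 ]
pliers 0.83 [125.0, 192.0, 43.0, 14.0] med [0.3763 0.2905 0.0085] lo [0.36   0.2432 0.0028] hi [0.3939 0.348  0.0131] box@z [0.3747 0.2925 0.01  ]
lens 0.8 [ 0.2249 -0.255   0.0851]
lens 0.71 [ 0.4922 -0.1953  0.0834]
```

View pics/topc.png

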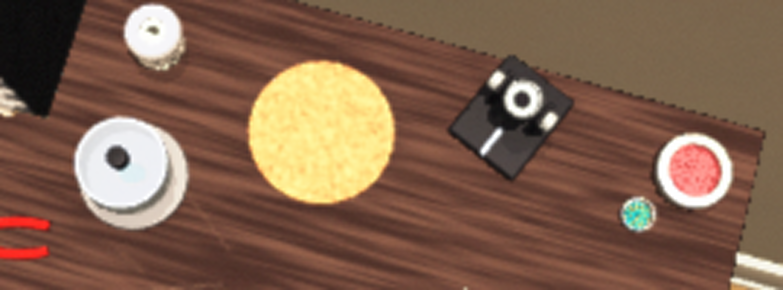

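```bash
python3 - <<'E'
from h import *
np.set_printoptions(precision=4,suppress=True)
for n in ("scene","top"):
    p=robot.read_camera(n)
    C=cloud(p,np.ones((384,512),bool))
    k=C[(abs(C[:,0]-.44)<.05)&(abs(C[:,1]-.16)<.06)&(C[:,2]>.068)&(C[:,2]<.1)];print(n,"knob",len(k),k.mean(0),k.min(0),k.max(0))
    t=C[(abs(C[:,0]-.44)<.06)&(abs(C[:,1]-.16)<.06)&(abs(C[:,2]-.053)<.005)];print("covertop",len(t),(np.percentile(t,2,0)+np.percentile(t,98,0))/2)
    # mat by colour
    hsv=cv2.cvtColor(p["pixels"],cv2.COLOR_RGB2HSV)
    s=robot.silhouettes("mat",p)[0]["pixels"]
    cn,_=cv2.findContours(s.astype(np.uint8),cv2.RETR_EXTERNAL,cv2.CHAIN_APPROX_NONE);c=max(cn,key=cv2.contourArea)[:,0]
    W=np.array([atz(p,u,v,.004) for u,v in c]);A=np.c_[W[:,:2],np.ones(len(W))];x=np.linalg.lstsq(A,(W[:,:2]**2).sum(1),rcond=None)[0];print("mat",x[:2]/2,np.sqrt(x[2]+(x[:2]**2).sum()/4))
    # stand
    # height map
    H=np.zeros((14,16))
    for i in range(14):
        for j in range(16):
            q=C[(C[:,0]>.1+.05*i)&(C[:,0]<=.15+.05*i)&(C[:,1]>-.2+.05*j)&(C[:,1]<=-.15+.05*j)]
            H[i,j]=q[:,2].max()*100 if len(q) else -1
    print(np.round(H).astype(int))
    # camera foot
    for t in ("camera",):
        for s in robot.silhouettes(t,p)[:2]:
            q=cloud(p,s["pixels"]);
            if np.median(q[:,0])<.4: continue
            q=q[(q[:,2]>.006)&(q[:,2]<.025)];print("foot",q.mean(0),cv2.minAreaRect(q[:,:2].astype(np.float32)))
E
```

```text
scene knob 34 [0.445  0.1581 0.077 ] [0.4361 0.1486 0.0689] [0.4569 0.1739 0.0836]
covertop 269 [0.4449 0.1611 0.0523]
mat [ 0.487  -0.0218] 0.06870030291898982
[[ 1  1  1  1  1  1  1 68 67 10  8  8  5 13 54 52]
 [ 1  1  1  1  1  1  1  1  1 12  8 10 10 14 53 53]
 [ 1  1  1  1  1  1  1  1  0 13 11  5 13 33 53 50]
 [ 1  1  1  1  1  1  1  1  1 14 14 15 16 17 52 51]
 [ 1  1  1  1  1  1  1  1  1  1 11  0  1 10 14 48]
 [ 1  1  1  1  1  1  1  1  1  2  1  1  1 13 15 13]
 [ 1  1  1  1  1  1  8  8  5  1  1  1  1 13 13 12]
 [ 8  1  1  1  1  1  6  8 29 29 28  1  1 10 10 10]
 [ 9  1  1  1  1  1  5  0 30 31 35 30 30 28 29 28]
 [72 70  1  1  1  1  5  5 30 32 38 37 37 37 32 30]
 [-1 68 68 66 64 62  1 29 30 33 38 38 37 37 35 35]
 [-1 -1 -1 -1 -1 61 60 58 56 54 35 35 37 37 35 40]
 [-1 -1 -1 -1 -1 -1 -1 -1 -1 53 52 50 47 35 34 36]
 [-1 -1 -1 -1 -1 -1 -1 -1 -1 -1 -1 -1 44 45 43 41]]
foot [ 0.4986 -0.2091  0.0121] ((0.5052172541618347, -0.2034568190574646), (0.08260384202003479, 0.099454864859581), 52.451602935791016)
top knob 50 [0.4398 0.1634 0.0793] [0.4311 0.1544 0.072 ] [0.4498 0.1731 0.0838]
covert
[... 225 characters left out ...]
 [ 1  1  1  1  1  1  1  1  1 14 14 15 16 17 10 10]
 [ 1  1  1  1  1  1  1  1  1  1 11  1  1 10 14 13]
 [ 1  1  1  1  1  1  1  5  1  1  1  1  1 13 15 14]
 [ 2  1  1  1  1  1  6  8  6  1  1  1  1 12 12 12]
 [ 9  1  1  1  1  1  6  6 30 30 28 19  1 10 10 10]
 [ 9  1  1  1  1  1  5  5 30 32 36 35 30 29 27 15]
 [61 59 57  1  1  1  5  5 30 32 38 38 37 37 26  0]
 [-1 -1 56 54 52 50 42 28 30 33 38 38 37 36 -1 -1]
 [-1 -1 -1 -1 -1 47 47 45 43 40 35 35 37 37 -1 -1]
 [-1 -1 -1 -1 -1 -1 -1 -1 -1 39 38 35 35 35 -1 -1]
 [-1 -1 -1 -1 -1 -1 -1 -1 -1 -1 -1 -1 -1 30 29 -1]]
foot [ 0.4935 -0.1977  0.0111] ((0.5001246333122253, -0.2011626958847046), (0.07889524847269058, 0.09945890307426453), 52.044639587402344)
```

```bash
python3 - <<'E'
from h import *
np.set_printoptions(precision=3,suppress=True)
for n in ("scene","top"):
    p=robot.read_camera(n)
    C=cloud(p,np.ones((384,512),bool))
    q=C[(C[:,2]>.07)&(C[:,2]<.45)&(C[:,0]>.42)&(C[:,0]<.75)&(C[:,1]>.17)&(C[:,1]<.5)]
    for y in np.arange(.17,.42,.02):
        w=q[(q[:,1]>y)&(q[:,1]<=y+.02)]
        if len(w): print(n,round(y,2),len(w),"xmin",np.sort(w[:,0])[:3],"z there",w[np.argsort(w[:,0])[:3],2])
    # wall
    w=C[(C[:,2]>.15)&(C[:,2]<.6)&(C[:,1]>-.3)&(C[:,1]<.05)&(C[:,0]>.45)]
    for y in np.arange(-.3,.05,.05):
        v=w[(w[:,1]>y)&(w[:,1]<y+.05)]; print("wall",y+.025,len(v),np.median(v[:,0]) if len(v) else 0)
E
```

```text
scene 0.17 189 xmin [0.45  0.675 0.675] z there [0.079 0.412 0.27 ]
scene 0.19 838 xmin [0.585 0.59  0.592] z there [0.235 0.184 0.284]
scene 0.21 1386 xmin [0.516 0.519 0.519] z there [0.141 0.235 0.243]
scene 0.23 986 xmin [0.495 0.495 0.495] z there [0.261 0.273 0.18 ]
scene 0.25 562 xmin [0.481 0.482 0.482] z there [0.278 0.234 0.23 ]
scene 0.27 399 xmin [0.485 0.486 0.487] z there [0.278 0.231 0.28 ]
scene 0.29 506 xmin [0.49  0.49  0.492] z there [0.278 0.231 0.232]
scene 0.31 521 xmin [0.496 0.497 0.497] z there [0.233 0.279 0.23 ]
scene 0.33 390 xmin [0.504 0.504 0.505] z there [0.183 0.186 0.189]
scene 0.35 218 xmin [0.508 0.508 0.51 ] z there [0.184 0.188 0.184]
scene 0.37 211 xmin [0.514 0.514 0.515] z there [0.186 0.186 0.188]
scene 0.39 262 xmin [0.518 0.52  0.52 ] z there [0.192 0.183 0.233]
scene 0.41 256 xmin [0.529 0.53  0.531] z there [0.099 0.274 0.097]
wall -0.27499999999999997 1458 0.5551595402973357
wall -0.225 1315 0.5685920768622387
wall -0.17500000000000002 1191 0.5819425759009282
wall -0.12500000000000003 1084 0.5955349709804324
wall -0.07500000000000004 974
[... 621 characters left out ...]
 z there [0.277 0.278 0.233]
top 0.33 1378 xmin [0.494 0.496 0.498] z there [0.23  0.276 0.278]
top 0.35 1054 xmin [0.5   0.5   0.502] z there [0.186 0.186 0.187]
top 0.37 1133 xmin [0.504 0.506 0.506] z there [0.188 0.189 0.187]
top 0.39 1201 xmin [0.511 0.511 0.512] z there [0.188 0.187 0.185]
top 0.41 1092 xmin [0.524 0.524 0.524] z there [0.272 0.278 0.189]
wall -0.27499999999999997 3251 0.5504551825945997
wall -0.225 3261 0.5638842486359528
wall -0.17500000000000002 3204 0.5772562289697778
wall -0.12500000000000003 2908 0.5904303519325957
wall -0.07500000000000004 2584 0.6038618208167688
wall -0.025000000000000043 2302 0.6172471563023858
wall 0.024999999999999946 2044 0.6305779025054195
```

```bash
cat > plan.py <<'E'
from h import *
def plan(dw,n,spin=0.,R=None,dig=4):
    """rows: world shift dw (total) over n rows, spin per row; slide taken in axes before the spin"""
    R=toolR() if R is None else R
    out=[]
    for i in range(n):
        s=R.T@(np.asarray(dw)/n); out.append((np.round(s,dig).tolist(),round(spin,4)))
        R=R@Ro.from_rotvec([0,spin,0]).as_matrix()
    for i,o in enumerate(out): print('{"slide":[%g,%g,%g],"spin":%g}'%(*o[0],o[1]),end=', ' if i%5<4 else '\n')
    return R
E
python3 - <<'E'
from plan import *
R=plan([.188,-.41,.03],20,.135,dig=3);print(R)
E
```

```text
{"slide":[-0.017,-0.001,0.015],"spin":0.135}, {"slide":[-0.019,-0.001,0.012],"spin":0.135}, {"slide":[-0.02,-0.001,0.01],"spin":0.135}, {"slide":[-0.021,-0.001,0.007],"spin":0.135}, {"slide":[-0.022,-0.001,0.004],"spin":0.135}
{"slide":[-0.023,-0.001,0.001],"spin":0.135}, {"slide":[-0.022,-0.001,-0.002],"spin":0.135}, {"slide":[-0.022,-0.001,-0.005],"spin":0.135}, {"slide":[-0.021,-0.001,-0.008],"spin":0.135}, {"slide":[-0.02,-0.001,-0.011],"spin":0.135}
{"slide":[-0.018,-0.001,-0.013],"spin":0.135}, {"slide":[-0.016,-0.001,-0.016],"spin":0.135}, {"slide":[-0.014,-0.001,-0.018],"spin":0.135}, {"slide":[-0.012,-0.001,-0.019],"spin":0.135}, {"slide":[-0.009,-0.001,-0.021],"spin":0.135}
{"slide":[-0.006,-0.001,-0.022],"spin":0.135}, {"slide":[-0.003,-0.001,-0.022],"spin":0.135}, {"slide":[0,-0.001,-0.023],"spin":0.135}, {"slide":[0.003,-0.001,-0.022],"spin":0.135}, {"slide":[0.006,-0.001,-0.022],"spin":0.135}
[[ 9.99740312e-01 -6.51326591e-06 -2.27883495e-02]
 [ 2.27883494e-02 -1.56198092e-05  9.99740312e-01]
 [-6.86752417e-06 -1.00000000e+00 -1.54673264e-05]]
```

```bash
python3 -m handwheel '[{"slide":[-0.017,-0.002,0.015],"spin":0.135}, {"slide":[-0.019,-0.002,0.012],"spin":0.135}, {"slide":[-0.02,-0.002,0.01],"spin":0.135}, {"slide":[-0.021,-0.002,0.007],"spin":0.135}, {"slide":[-0.022,-0.002,0.004],"spin":0.135}]' 0.0854
python3 -m handwheel '[{"slide":[-0.023,-0.002,0.001],"spin":0.135}, {"slide":[-0.022,-0.002,-0.002],"spin":0.135}, {"slide":[-0.022,-0.002,-0.005],"spin":0.135}, {"slide":[-0.021,-0.002,-0.008],"spin":0.135}, {"slide":[-0.02,-0.002,-0.011],"spin":0.135}]'
```

```text
clock: 3.55
tcp_pos: [0.3013, 0.4684, 0.2525]
tcp_rot: [-0.369, 0.369, 0.603, -0.603]
wrist_force: [0.5, -0.2, 0.3]
width: 0.0854
clock: 4.05
tcp_pos: [0.3488, 0.3659, 0.2626]
tcp_rot: [0.548, -0.548, -0.447, 0.447]
wrist_force: [0.3, -0.2, -0.3]
width: 0.0854
```

```bash
python3 -m handwheel '[{"slide":[-0.018,-0.001,-0.013],"spin":0.135}, {"slide":[-0.016,-0.001,-0.016],"spin":0.135}, {"slide":[-0.014,-0.001,-0.018],"spin":0.135}, {"slide":[-0.012,-0.001,-0.019],"spin":0.135}, {"slide":[-0.009,-0.001,-0.021],"spin":0.135}]'
python3 -m handwheel '[{"slide":[-0.006,-0.001,-0.022],"spin":0.135}, {"slide":[-0.003,-0.001,-0.022],"spin":0.135}, {"slide":[0,-0.001,-0.023],"spin":0.135}, {"slide":[0.003,-0.001,-0.022],"spin":0.135}, {"slide":[0.006,-0.001,-0.022],"spin":0.135}]'
python3 - <<'E'
from h import *
np.set_printoptions(precision=4,suppress=True)
p=robot.read_camera("wrist");save(p,"w1.png");s=robot.read_state()
print(s["tcp_pos"],s["joint_pos"],toolR(s)); print(np.asarray(p["R"]), -np.asarray(p["R"]).T@p["t"])
C=cloud(p,np.ones((384,512),bool))
k=C[(abs(C[:,0]-.44)<.05)&(abs(C[:,1]-.16)<.06)&(C[:,2]>.072)&(C[:,2]<.09)];print("knob",len(k),k.mean(0),(k.min(0)+k.max(0))/2)
t=C[(abs(C[:,0]-.44)<.06)&(abs(C[:,1]-.16)<.06)&(abs(C[:,2]-.053)<.005)];print("covertop",len(t),(np.percentile(t,2,0)+np.percentile(t,98,0))/2)
E
```

```text
clock: 4.55
tcp_pos: [0.396, 0.2633, 0.2676]
tcp_rot: [0.665, -0.665, -0.24, 0.24]
wrist_force: [0.6, 0.6, -0.2]
width: 0.0854
clock: 5.05
tcp_pos: [0.4429, 0.1605, 0.2726]
tcp_rot: [0.707, -0.707, -0.006, 0.006]
wrist_force: [0.7, 0.4, -0.1]
width: 0.0852
[0.4435 0.1586 0.2727] [ 0.6902  0.0961 -0.3023  0.0009 -1.1726 -2.2497] [[ 0.9999  0.0004 -0.0116]
 [ 0.0116 -0.0007  0.9999]
 [ 0.0004 -1.     -0.0007]]
[[-0.0175  0.9998  0.0013]
 [ 0.9553  0.0163  0.2951]
 [ 0.2951  0.0064 -0.9555]] [0.3674 0.1584 0.4035]
knob 219 [0.442  0.1622 0.08  ] [0.4424 0.1621 0.0772]
covertop 2938 [0.4423 0.1624 0.0525]
```

View pics/w1.png

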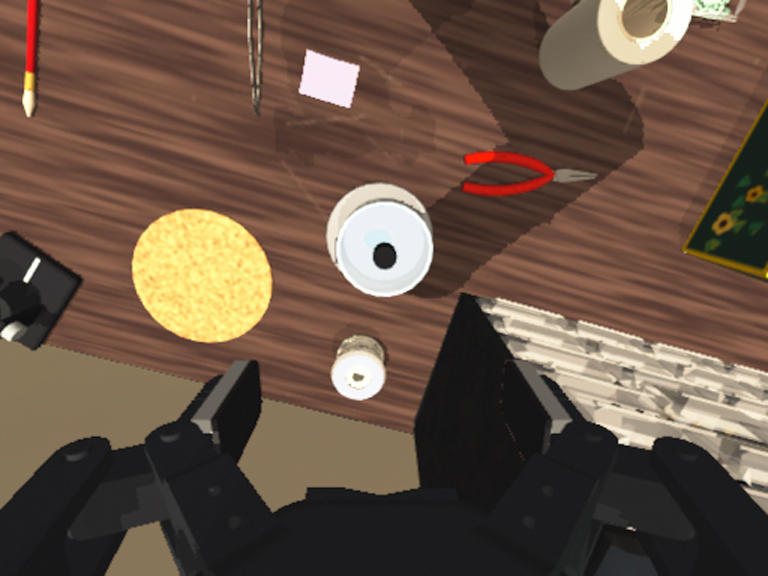

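```bash
python3 - <<'E'
from h import *
np.set_printoptions(precision=4,suppress=True)
p=robot.read_camera("wrist")
hsv=cv2.cvtColor(p["pixels"],cv2.COLOR_RGB2HSV)
m=((hsv[...,0]>12)&(hsv[...,0]<28)&(hsv[...,1]>90)&(hsv[...,2]>170)).astype(np.uint8)
n,l,st,ce=cv2.connectedComponentsWithStats(m);i=1+np.argmax(st[1:,4]);print(st[i],ce[i])
cn,_=cv2.findContours((l==i).astype(np.uint8),cv2.RETR_EXTERNAL,cv2.CHAIN_APPROX_NONE);c=max(cn,key=cv2.contourArea)
c=cv2.convexHull(c)[:,0]
W=np.array([atz(p,u,v,.004) for u,v in c]);print("mat",cv2.minEnclosingCircle(W[:,:2].astype(np.float32)),cv2.fitEllipse(W[:,:2].astype(np.float32)*1000))
from plan import *
s=robot.read_state();print(s["tcp_pos"])
plan(np.array([.4422,.162,.069])-s["tcp_pos"],5)
E
```

```text
[  89  139   94   90 6035] [135.7669 183.7977]
mat ((0.48487070202827454, -0.01929815486073494), 0.07057175785303116) ((484.889892578125, -19.315011978149414), (139.97950744628906, 140.2320556640625), 1.1116504669189453)
[0.4431 0.1598 0.2726]
{"slide":[-0.0002,0.0407,0.0004],"spin":0}, {"slide":[-0.0002,0.0407,0.0004],"spin":0}, {"slide":[-0.0002,0.0407,0.0004],"spin":0}, {"slide":[-0.0002,0.0407,0.0004],"spin":0}, {"slide":[-0.0002,0.0407,0.0004],"spin":0}
```

```bash
python3 -m handwheel '[{"slide":[0,0.035,0.001],"spin":0}, {"slide":[0,0.035,0.001],"spin":0},{"slide":[0,0.035,0],"spin":0},{"slide":[-0.001,0.035,0],"spin":0},{"slide":[0,0.034,0],"spin":0}]' 0.05
python3 -m handwheel '[{"slide":[0,0.01,0],"spin":0}, {"slide":[0,0.01,0],"spin":0},{"slide":[0,0.006,0],"spin":0},{"slide":[0,0.003,0],"spin":0},{"slide":[0,0,0],"spin":0}]' 
python3 -c "
from h import *
print(robot.read_state()['tcp_pos']);p=robot.read_camera('wrist');save(p,'w2.png')"
```

```text
clock: 5.65
tcp_pos: [0.4413, 0.1639, 0.0973]
tcp_rot: [0.707, -0.707, -0.009, 0.009]
wrist_force: [0.5, -0.2, -0.6]
width: 0.0505
clock: 6.15
tcp_pos: [0.442, 0.1637, 0.0699]
tcp_rot: [0.707, -0.707, -0.009, 0.008]
wrist_force: [-0.5, -0.6, -0.6]
width: 0.05
[0.4419923  0.16368647 0.0698999 ]
```

View pics/w2.png

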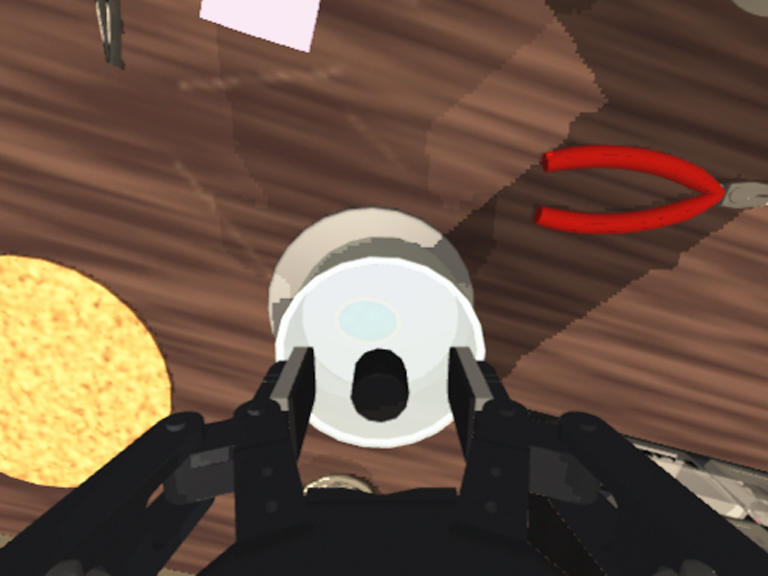

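```bash
python3 -m handwheel '[{"slide":[0,0,0],"spin":0}, {"slide":[0,0,0],"spin":0},{"slide":[0,0,0],"spin":0},{"slide":[0,0,0],"spin":0},{"slide":[0,0,0],"spin":0}]' 0 50
python3 -m handwheel '[{"slide":[0,-0.005,0],"spin":0}, {"slide":[0,-0.015,0],"spin":0},{"slide":[0,-0.02,0],"spin":0},{"slide":[0,-0.02,0],"spin":0},{"slide":[0,-0.02,0],"spin":0}]' 
python3 -c "
from h import *
s=robot.read_state();print(s['tcp_pos'],s['width'],s['wrist_force']);p=robot.read_camera('wrist');save(p,'w3.png')"
```

```text
clock: 6.7
tcp_pos: [0.4418, 0.1634, 0.0699]
tcp_rot: [0.707, -0.707, -0.008, 0.008]
wrist_force: [-1.1, -0.6, 5.9]
width: 0.018
clock: 7.2
tcp_pos: [0.4411, 0.1631, 0.1498]
tcp_rot: [-0.707, 0.707, 0.008, -0.008]
wrist_force: [0.1, -0.6, -2.6]
width: 0.0185
[0.44112076 0.16312752 0.14979838] 0.01846200671661818 [ 0.07643346 -0.62456148 -2.60107772]
```

View pics/w3.png

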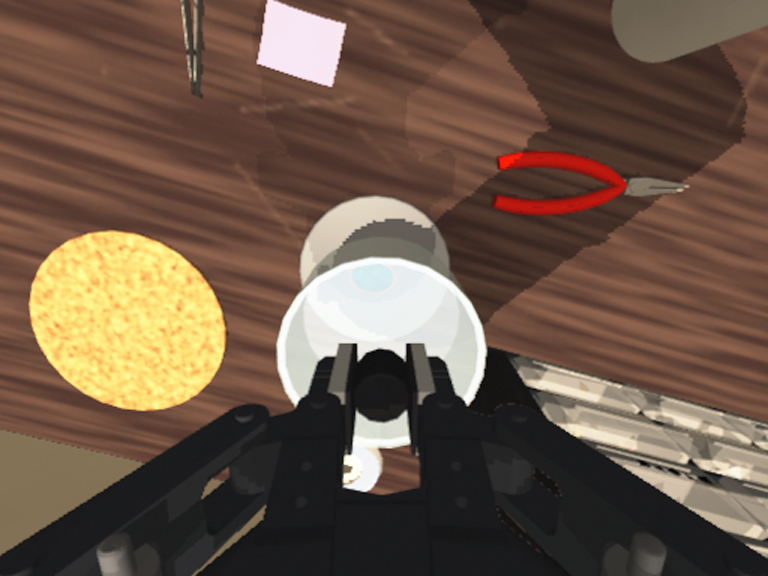

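```bash
python3 - <<'E'
from plan import *
s=robot.read_state();print(s["tcp_pos"])
plan(np.array([.4849,-.0193,.125])-s["tcp_pos"],5)
E
```

```text
[0.44311685 0.1642759  0.15317536]
{"slide":[0.0075,0.0056,-0.0369],"spin":0}, {"slide":[0.0075,0.0056,-0.0369],"spin":0}, {"slide":[0.0075,0.0056,-0.0369],"spin":0}, {"slide":[0.0075,0.0056,-0.0369],"spin":0}, {"slide":[0.0075,0.0056,-0.0369],"spin":0}
```

```bash
python3 -m handwheel '[{"slide":[0.006,0,-0.034],"spin":0}, {"slide":[0.008,0.003,-0.037],"spin":0},{"slide":[0.008,0.005,-0.037],"spin":0},{"slide":[0.008,0.006,-0.037],"spin":0},{"slide":[0.008,0.008,-0.037],"spin":0}]' 
python3 -m handwheel '[{"slide":[0,0.008,0],"spin":0}, {"slide":[0,0.008,0],"spin":0},{"slide":[0,0,0],"spin":0},{"slide":[0,0,0],"spin":0},{"slide":[0,0,0],"spin":0}]' 
python3 -c "
from h import *
p=robot.read_camera('wrist');save(p,'w4.png');s=robot.read_state();print(s['tcp_pos'],s['width'],s['wrist_force'],s['clock']);s=robot.read_state();print(s['tcp_pos'])
p=robot.read_camera('top');s=robot.read_state();print(s['tcp_pos']);save(p,'t4.png')
"
```

```text
clock: 7.75
tcp_pos: [0.4838, -0.0191, 0.1269]
tcp_rot: [0.707, -0.707, -0.008, 0.008]
wrist_force: [1.2, 0.1, -1.0]
width: 0.0182
clock: 8.25
tcp_pos: [0.4839, -0.0168, 0.1117]
tcp_rot: [0.707, -0.707, -0.009, 0.008]
wrist_force: [-0.6, -0.1, -0.9]
width: 0.0181
[ 0.483968   -0.01687525  0.11176775] 0.018170864917643713 [ 0.20370964 -0.41583159 -0.60457754] 8.3
[ 0.483968   -0.01687525  0.11176775]
[ 0.48393364 -0.01699295  0.11176306]
```

View pics/w4.png

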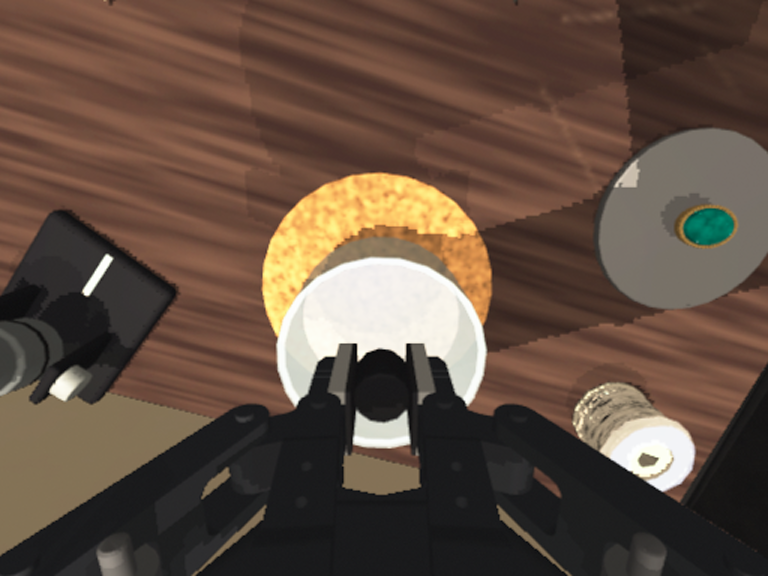

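```bash
python3 -m handwheel '[{"slide":[0.001,0.01,-0.002],"spin":0}, {"slide":[0,0.015,0],"spin":0},{"slide":[0,0.012,0],"spin":0},{"slide":[0,0.005,0],"spin":0},{"slide":[0,0.003,0],"spin":0}]' 
python3 -m handwheel '[{"slide":[0,0,0],"spin":0}, {"slide":[0,0.001,0],"spin":0},{"slide":[0,0.001,0],"spin":0},{"slide":[0,0,0],"spin":0},{"slide":[0,0,0],"spin":0}]' 
python3 -c "
from h import *
s=robot.read_state();print(s['tcp_pos'],s['width'],s['wrist_force'],s['clock'])
"
```

```text
clock: 8.85
tcp_pos: [0.4842, -0.02, 0.0658]
tcp_rot: [-0.707, 0.707, 0.007, -0.009]
wrist_force: [-6.2, -2.1, 17.9]
width: 0.0179
clock: 9.35
tcp_pos: [0.4854, -0.0197, 0.0659]
tcp_rot: [0.707, -0.707, -0.009, 0.008]
wrist_force: [-2.1, 0.2, 9.3]
width: 0.0184
[ 0.48535658 -0.01969891  0.06591873] 0.018358508754396076 [-2.10629592  0.20966331  9.28074999] 9.35
```

Contact on the mat at the expected height (9 N). Releasing.

```bash
python3 -m handwheel '[{"slide":[0,-0.001,0],"spin":0}, {"slide":[0,0,0],"spin":0},{"slide":[0,0,0],"spin":0},{"slide":[0,0,0],"spin":0},{"slide":[0,0,0],"spin":0}]' 0.06 20
python3 -m handwheel '[{"slide":[0,-0.01,0],"spin":0}, {"slide":[0,-0.03,0],"spin":0},{"slide":[0,-0.04,0],"spin":0},{"slide":[0,-0.04,0],"spin":0},{"slide":[0,-0.04,0],"spin":0}]' 
python3 - <<'E'
from h import *
np.set_printoptions(precision=4,suppress=True)
p=robot.read_camera('wrist');save(p,'w5.png');s=robot.read_state();print(s['tcp_pos'],s['width'],s['wrist_force'],s['clock'])
C=cloud(p,np.ones((384,512),bool))
k=C[(abs(C[:,0]-.485)<.05)&(abs(C[:,1]+.02)<.06)&(C[:,2]>.066)&(C[:,2]<.09)];print("knob",len(k),k.mean(0),(k.min(0)+k.max(0))/2,k.max(0))
t=C[(abs(C[:,0]-.485)<.06)&(abs(C[:,1]+.02)<.06)&(abs(C[:,2]-.049)<.005)];print("covertop",len(t),(np.percentile(t,2,0)+np.percentile(t,98,0))/2)
E
```

```text
clock: 9.85
tcp_pos: [0.4847, -0.0197, 0.0652]
tcp_rot: [-0.707, 0.707, 0.008, -0.008]
wrist_force: [0.5, 0.2, -0.1]
width: 0.0603
clock: 10.35
tcp_pos: [0.4844, -0.0199, 0.2277]
tcp_rot: [0.707, -0.707, -0.008, 0.008]
wrist_force: [0.7, 0.2, -0.7]
width: 0.0599
[ 0.4885 -0.0197  0.2351] 0.05993855873609303 [ 2.5741 -0.3474  5.8849] 10.4
knob 285 [ 0.4851 -0.0206  0.0757] [ 0.4857 -0.0208  0.0721] [ 0.495  -0.0115  0.0782]
covertop 3648 [ 0.4859 -0.0207  0.0484]
```

View pics/w5.png

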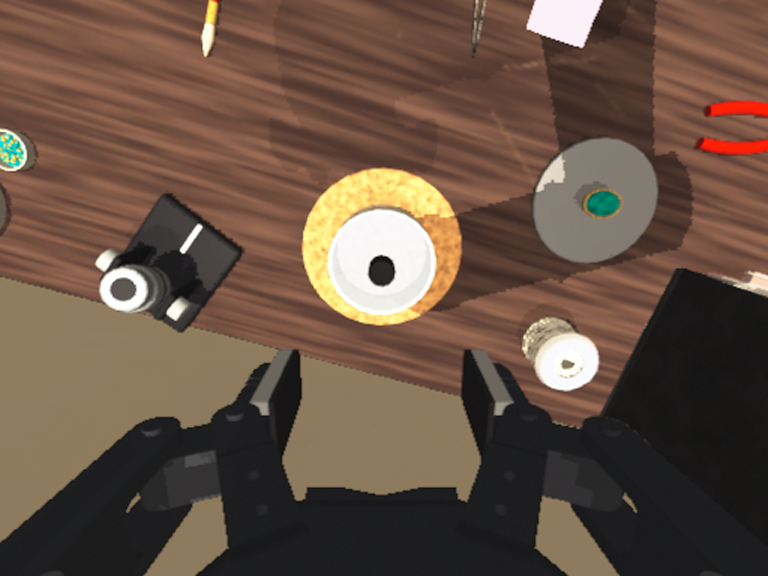

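```bash
python3 - <<'E'
from h import *
np.set_printoptions(precision=4,suppress=True)
p=robot.read_camera('wrist')
im=cv2.cvtColor(p["pixels"],cv2.COLOR_RGB2BGR)
crop=np.hstack([cv2.resize(im[110:240,50:180],(390,390),interpolation=cv2.INTER_CUBIC),cv2.resize(im[80:185,345:450],(390,390),interpolation=cv2.INTER_CUBIC)])
cv2.imwrite("pics/c5.png",crop)
s=[q for q in robot.silhouettes("camera",p)][:2]
for q in s:
    C=cloud(p,q["pixels"]);print(q["conf"],q["box"],np.median(C,0))
    z=C[(C[:,2]>.005)&(C[:,2]<.02)];print(np.median(z,0),cv2.minAreaRect(z[:,:2].astype(np.float32)))
m=robot.mark_of("camera_lens",p)[0];r,c=m["position"];print(m["conf"],r,c,atz(p,c,r,.0842),atdepth(p,c,r,p["depth"][int(round(r)),int(round(c))]))
m=robot.mark_of("setting",p);print(m[:1])
q=robot.silhouettes("setting",p)[0];C=cloud(p,q["pixels"]);print(q["conf"],C.mean(0),C.min(0),C.max(0))
cn,_=cv2.findContours(q["pixels"].astype(np.uint8),0,1);W=np.array([atz(p,u,v,.02)[:2] for u,v in cn[0][:,0]]);print(cv2.fitEllipse(W.astype(np.float32)*1000))
# stripe
hsv=cv2.cvtColor(p["pixels"],cv2.COLOR_RGB2HSV);w=(hsv[...,2]>150)&(hsv[...,1]<60);w[:140]=0;w[185:]=0;w[:,:110]=0;w[:,145:]=0
r,c=np.nonzero(w);print(len(r));W=np.array([atz(p,u,v,.012)[:2] for u,v in zip(c,r)]);d=W-W.mean(0);e,V=np.linalg.eigh(d.T@d);print(W.mean(0),V[:,1],np.degrees(np.arctan2(V[1,1],V[0,1])),np.ptp(d@V,0))
E
```

```text
0.56 [112.7, 166.2, 96.4, 95.1] [ 0.4944 -0.1936  0.0119]
[ 0.4879 -0.1905  0.0112] ((0.5021435618400574, -0.20252713561058044), (0.0806603729724884, 0.09906941652297974), 51.1563606262207)
0.32 [255.6, 167.2, 66.9, 70.5] [ 0.4822 -0.0209  0.0485]
[ 0.4466 -0.0178  0.0127] ((0.4508606195449829, -0.022183777764439583), (0.012343999929726124, 0.058849532157182693), 2.5714898109436035)
0.86 185.4 82.3 [ 0.5003 -0.2025  0.0842] [ 0.5001 -0.202   0.085 ]
[{'position': [129.7, 397.3], 'conf': 0.93}]
0.93 [0.4385 0.1545 0.0238] [0.4276 0.1403 0.0064] [0.4521 0.1721 0.0278]
((438.8833923339844, 156.44793701171875), (22.913860321044922, 32.2363166809082), 175.1007537841797)
95
[ 0.4763 -0.1818] [-0.7896  0.6136] 142.14865548561457 [0.0053 0.031 ]
```

View pics/c5.png

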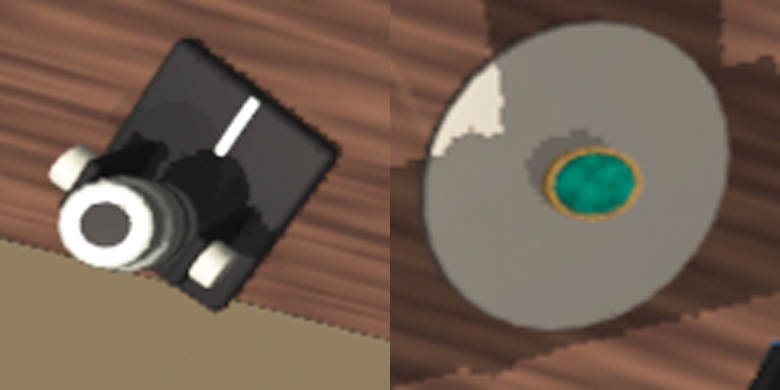

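```bash
python3 - <<'E'
from plan import *
s=robot.read_state();print(s["tcp_pos"],s["joint_pos"])
plan(np.array([.4385,.156,.16])-s["tcp_pos"],10,-.147,dig=3)
E
```

```text
[ 0.48382182 -0.01986138  0.22446884] [ 2.94962309e-01  1.60463678e-01 -3.52470876e-01 -5.89837050e-04
 -1.05986983e+00 -1.84293121e+00]
{"slide":[-0.004,0.006,0.018],"spin":-0.147}, {"slide":[-0.001,0.006,0.018],"spin":-0.147}, {"slide":[0.001,0.006,0.018],"spin":-0.147}, {"slide":[0.004,0.006,0.018],"spin":-0.147}, {"slide":[0.006,0.006,0.017],"spin":-0.147}
{"slide":[0.009,0.006,0.016],"spin":-0.147}, {"slide":[0.011,0.006,0.014],"spin":-0.147}, {"slide":[0.013,0.006,0.013],"spin":-0.147}, {"slide":[0.015,0.006,0.011],"spin":-0.147}, {"slide":[0.016,0.006,0.008],"spin":-0.147}
```

```bash
python3 -m handwheel '[{"slide":[-0.004,0.003,0.018],"spin":-0.147}, {"slide":[-0.001,0.003,0.018],"spin":-0.147}, {"slide":[0.001,0.006,0.018],"spin":-0.147}, {"slide":[0.004,0.006,0.018],"spin":-0.147}, {"slide":[0.006,0.006,0.017],"spin":-0.147}]'
python3 -m handwheel '[{"slide":[0.009,0.007,0.016],"spin":-0.147}, {"slide":[0.011,0.007,0.014],"spin":-0.147}, {"slide":[0.013,0.007,0.013],"spin":-0.147}, {"slide":[0.015,0.007,0.011],"spin":-0.147}, {"slide":[0.016,0.007,0.008],"spin":-0.147}]' 0.05
cat > meas.py <<'E'
from h import *
np.set_printoptions(precision=4,suppress=True)
import sys
p=robot.read_camera('wrist');save(p,sys.argv[1]);s=robot.read_state();print(s['tcp_pos'],s['clock'],s['joint_pos']);print(toolR(s))
q=robot.silhouettes("setting",p)
for q in q[:1]:
    C=cloud(p,q["pixels"]);print(q["conf"],np.median(C,0),C.max(0))
    cn,_=cv2.findContours(q["pixels"].astype(np.uint8),0,1);W=np.array([atz(p,u,v,.020)[:2] for u,v in max(cn,key=len)[:,0]]);print(cv2.fitEllipse(W.astype(np.float32)*1000),cv2.minAreaRect(W.astype(np.float32)*1000))
E
python3 meas.py w6.png
```

```text
clock: 11.15
tcp_pos: [0.4613, 0.0687, 0.1995]
tcp_rot: [-0.656, 0.656, 0.262, -0.265]
wrist_force: [-0.5, -0.3, 0.4]
width: 0.0597
clock: 11.65
tcp_pos: [0.4387, 0.1567, 0.1645]
tcp_rot: [0.518, -0.518, -0.48, 0.483]
wrist_force: [0.6, 0.2, 0.1]
width: 0.05
[0.4382 0.158  0.1635] 11.7 [ 0.6958  0.1966 -0.4805 -0.0009 -0.8985 -0.7618]
[[ 0.0665 -0.0042 -0.9978]
 [ 0.9978 -0.0026  0.0665]
 [-0.0028 -1.      0.004 ]]
```

View pics/w6.png

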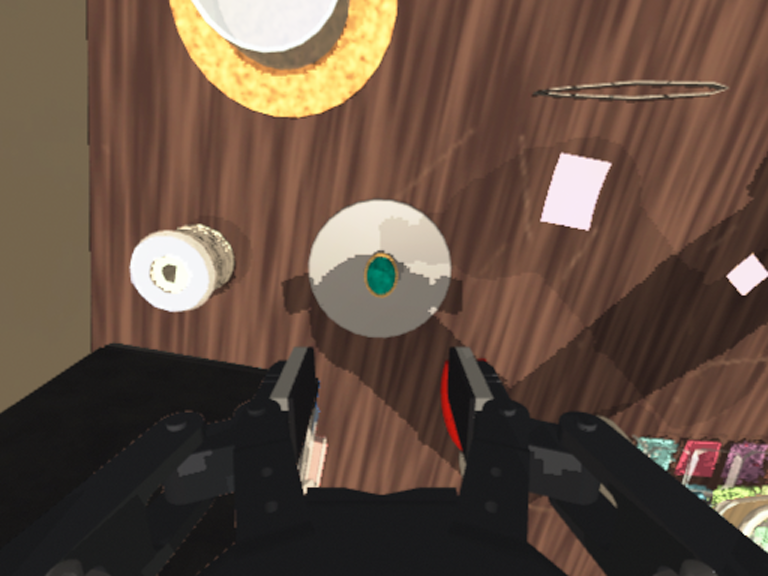

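```bash
cat > meas.py <<'E'
from h import *
np.set_printoptions(precision=4,suppress=True)
import sys
p=robot.read_camera('wrist');save(p,sys.argv[1]);s=robot.read_state();print(s['tcp_pos'],s['clock'],s['joint_pos']);print(toolR(s))
hsv=cv2.cvtColor(p["pixels"],cv2.COLOR_RGB2HSV)
zs=float(sys.argv[2]) if len(sys.argv)>2 else .022
def ell(m,z,nm):
    m=m.astype(np.uint8)
    n,l,st,ce=cv2.connectedComponentsWithStats(m)
    u,v=proj(p,[.4385,.157,z])
    best=min((i for i in range(1,n) if st[i,4]>150),key=lambda i:np.hypot(*(ce[i]-[u,v])))
    cn,_=cv2.findContours((l==best).astype(np.uint8),0,1);c=cv2.convexHull(max(cn,key=len))[:,0]
    W=np.array([atz(p,a,b,z)[:2] for a,b in c]);e=cv2.fitEllipse(W.astype(np.float32)*1000);print(nm,st[best],ce[best],"c",e[0],"ax",e[1],"long az",e[2]+90)
g=(hsv[...,0]>70)&(hsv[...,0]<100)&(hsv[...,1]>90)
go=(hsv[...,0]>10)&(hsv[...,0]<100)&(hsv[...,1]>90)
ell(g,zs+.003,"stone");ell(go,zs,"bezel")
C=cloud(p,g);C=C[(abs(C[:,0]-.44)<.03)&(abs(C[:,1]-.157)<.03)];print(np.median(C,0),C[:,2].max())
E
python3 -m handwheel '[{"slide":[0,0.01,0],"spin":0}, {"slide":[0,0.015,0],"spin":0},{"slide":[0,0.02,0],"spin":0},{"slide":[0,0.015,0],"spin":0},{"slide":[0,0.01,0],"spin":0}]' 0.045
python3 meas.py w7.png
```

```text
clock: 12.25
tcp_pos: [0.4391, 0.1552, 0.0945]
tcp_rot: [0.52, -0.52, -0.478, 0.48]
wrist_force: [0.2, 0.9, 0.8]
width: 0.0449
[0.4385 0.155  0.0935] 12.3 [ 0.69    0.2954 -0.5685 -0.0007 -0.712  -0.7704]
[[ 0.0808 -0.0043 -0.9967]
 [ 0.9967 -0.0029  0.0808]
 [-0.0032 -1.      0.004 ]]
stone [243 193  24  32 600] [254.4283 208.42  ] c (438.3887634277344, 155.4805145263672) ax (18.68951988220215, 25.8665714263916) long az 265.8341369628906
bezel [240 189  30  39 860] [254.4453 207.7709] c (438.42401123046875, 156.2835235595703) ax (23.222166061401367, 32.137916564941406) long az 265.28900146484375
[0.4384 0.1551 0.0251] 0.027483921699643678
```

View pics/w7.png

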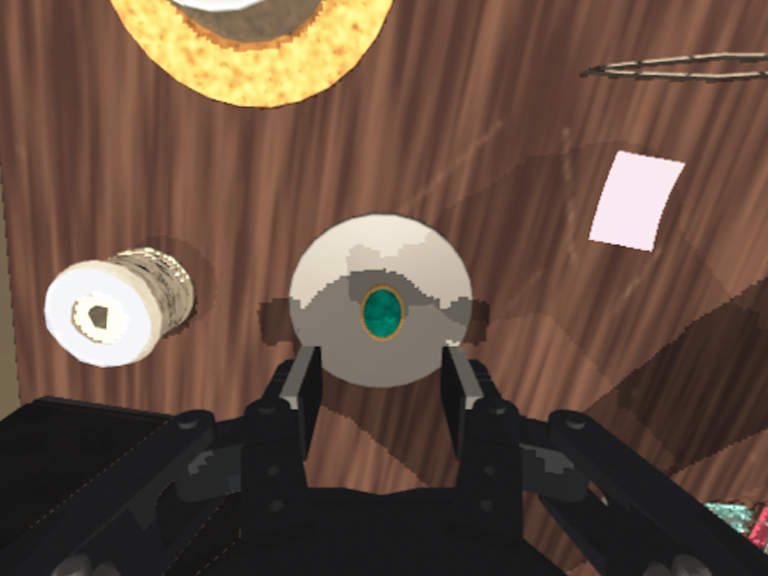

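```bash
python3 -m handwheel '[{"slide":[0.001,0.015,0],"spin":0}, {"slide":[0,0.022,0],"spin":0},{"slide":[0,0.018,0],"spin":0},{"slide":[0,0.01,0],"spin":0},{"slide":[0,0.004,0],"spin":0}]' 0.04
python3 -c "
from h import *
p=robot.read_camera('wrist');save(p,'w8.png');s=robot.read_state();print(s['tcp_pos'],s['width'],s['wrist_force'],s['clock'])"
```

```text
clock: 12.8
tcp_pos: [0.4397, 0.1571, 0.0266]
tcp_rot: [0.519, -0.519, -0.479, 0.48]
wrist_force: [0.2, -1.1, -0.1]
width: 0.0399
[0.43978777 0.15725933 0.02661669] 0.039828310691455794 [1.02114643 0.19843701 0.01750036] 12.85
```

View pics/w8.png

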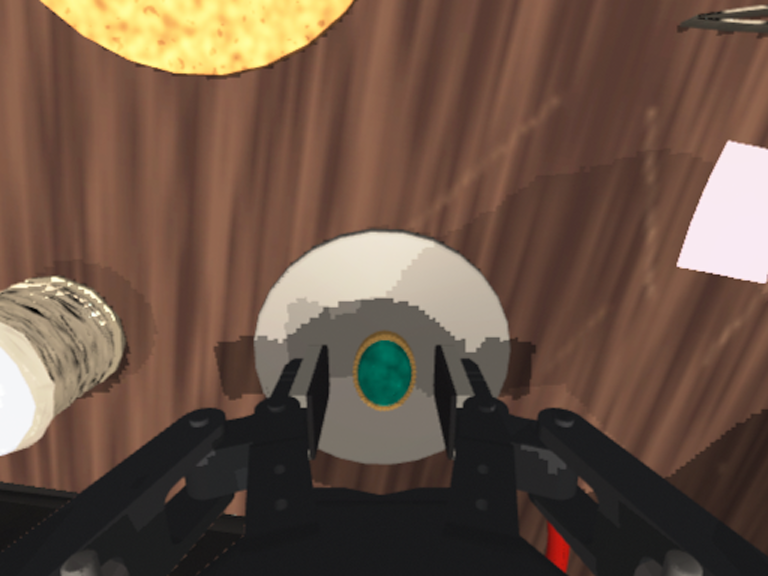

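```bash
python3 -m handwheel '[{"slide":[-0.001,0.0025,0.001],"spin":0}, {"slide":[0,0,0],"spin":0},{"slide":[0,0,0],"spin":0},{"slide":[0,0,0],"spin":0},{"slide":[0,0,0],"spin":0}]' 
python3 -m handwheel '[{"slide":[0,0,0],"spin":0}, {"slide":[0,0,0],"spin":0},{"slide":[0,0,0],"spin":0},{"slide":[0,0,0],"spin":0},{"slide":[0,0,0],"spin":0}]' 0 30
python3 -c "
from h import *
p=robot.read_camera('wrist');save(p,'w9.png');s=robot.read_state();print(s['tcp_pos'],s['width'],s['wrist_force'],s['clock'])"
```

```text
clock: 13.35
tcp_pos: [0.439, 0.1568, 0.0252]
tcp_rot: [-0.519, 0.519, 0.48, -0.48]
wrist_force: [0.2, -0.3, 0.2]
width: 0.0401
clock: 13.85
tcp_pos: [0.4389, 0.1568, 0.0251]
tcp_rot: [-0.519, 0.519, 0.48, -0.48]
wrist_force: [-1.8, 0.6, 5.2]
width: 0.0212
[0.43887524 0.15674577 0.02510199] 0.02103103606156703 [-2.28176563 -0.24457979  5.47976714] 13.9
```

View pics/w9.png

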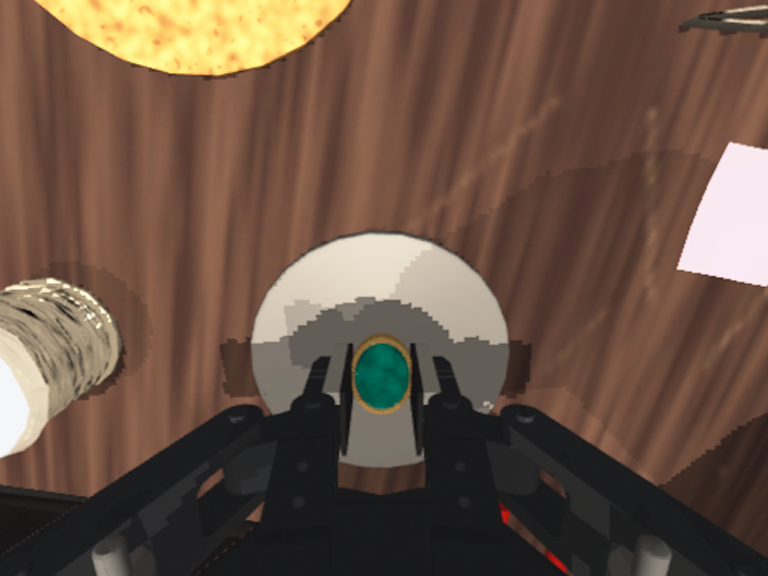

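```bash
python3 -m handwheel '[{"slide":[0,-0.005,0],"spin":0}, {"slide":[0,-0.015,0],"spin":0},{"slide":[0,-0.02,0],"spin":0},{"slide":[0,-0.03,0],"spin":0},{"slide":[0,-0.03,0],"spin":0}]' 
python3 -c "
from h import *
p=robot.read_camera('wrist');save(p,'w10.png');s=robot.read_state();print(s['tcp_pos'],s['width'],s['wrist_force'],s['clock'],s['joint_pos'])"
```

```text
clock: 14.4
tcp_pos: [0.4384, 0.1563, 0.1255]
tcp_rot: [0.519, -0.519, -0.48, 0.481]
wrist_force: [0.7, 0.1, 0.3]
width: 0.0215
[0.44139236 0.15814156 0.1305381 ] 0.02139705240176897 [1.814063   0.54625179 4.10462649] 14.45 [ 0.69289256  0.23915098 -0.52700079  0.00230609 -0.79553139 -0.77101208]
```

View pics/w10.png

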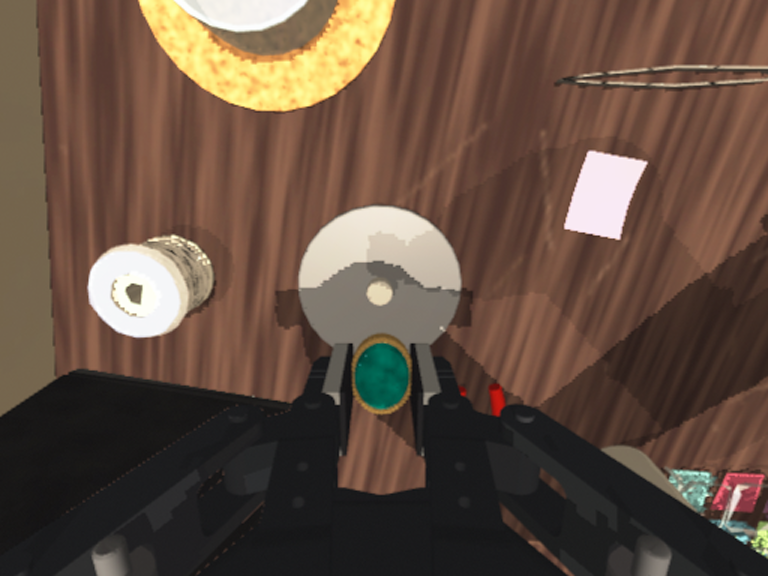

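```bash
python3 - <<'E'
from plan import *
D=[([1.4106,.3856,.0066,-1.194],[.2539,.5705,.2412]),([.6902,.0961,-.3023,-1.1726],[.4435,.1586,.2727]),([.29496,.16046,-.35247,-1.05987],[.48382,-.01986,.22447]),([.6958,.1966,-.4805,-.8985],[.4382,.158,.1635]),([.690,.2954,-.5685,-.712],[.4385,.155,.0935]),([.6929,.23915,-.527,-.7955],[.4414,.15814,.1305])]
A=[];b=[]
for j,x in D:
    r=x[0]*np.cos(j[0])+x[1]*np.sin(j[0]);p=j[1]-j[2]
    A.append([1,np.sin(j[1]),np.cos(p),np.sin(p),0]);b.append(r)
    A.append([0,np.cos(j[1]),-np.sin(p),np.cos(p),1]);b.append(x[2])
A=np.array(A);b=np.array(b);x,res,rk,sv=np.linalg.lstsq(A,b,rcond=None);print(x,A@x-b,sv)
s=robot.read_state()
plan(np.array([.2955,-.434,.5])-s["tcp_pos"],20,-.0494,dig=3)
E
```

```text
[ 8.12955012e-05  5.63201193e-01  4.21351005e-01  7.76740714e-04
 -1.25333938e-01] [-4.83597328e-05  1.38321024e-04 -1.95396021e-04 -1.76131792e-04
  4.21634307e-04  6.85515741e-05  1.36491945e-03  1.32022434e-04
  1.43559629e-03  8.96800482e-05 -2.97839430e-03 -2.52443287e-04] [4.22403148 3.4496778  0.36319795 0.31578961 0.16014143]
{"slide":[-0.03,-0.019,0.005],"spin":-0.0494}, {"slide":[-0.03,-0.019,0.006],"spin":-0.0494}, {"slide":[-0.029,-0.019,0.008],"spin":-0.0494}, {"slide":[-0.029,-0.019,0.009],"spin":-0.0494}, {"slide":[-0.028,-0.019,0.011],"spin":-0.0494}
{"slide":[-0.028,-0.019,0.012],"spin":-0.0494}, {"slide":[-0.027,-0.019,0.013],"spin":-0.0494}, {"slide":[-0.027,-0.019,0.015],"spin":-0.0494}, {"slide":[-0.026,-0.019,0.016],"spin":-0.0494}, {"slide":[-0.025,-0.019,0.017],"spin":-0.0494}
{"slide":[-0.024,-0.019,0.019],"spin":-0.0494}, {"slide":[-0.023,-0.019,0.02],"spin":-0.0494}, {"slide":[-0.022,-0.019,0.021],"spin":-0.0494}, {"slide":[-0.021,-0.019,0.022],"spin":-0.0494}, {"slide":[-0.02,-0.019,0.023],"spin":-0.0494}
{"slide":[-0.019,-0.019,0.024],"spin":-0.0494}, {"slide":[-0.018,-0.019,0.025],"spin":-0.0494}, {"slide":[-0.016,-0.019,0.026],"spin":-0.0494}, {"slide":[-0.015,-0.019,0.026],"spin":-0.0494}, {"slide":[-0.014,-0.019,0.027],"spin":-0.0494}
```

```bash
python3 -m handwheel '[{"slide":[-0.03,-0.019,0.005],"spin":-0.0494}, {"slide":[-0.03,-0.022,0.006],"spin":-0.0494}, {"slide":[-0.029,-0.024,0.008],"spin":-0.0494}, {"slide":[-0.029,-0.024,0.009],"spin":-0.0494}, {"slide":[-0.028,-0.024,0.011],"spin":-0.0494}]'
python3 -m handwheel '[{"slide":[-0.028,-0.024,0.012],"spin":-0.0494}, {"slide":[-0.027,-0.024,0.013],"spin":-0.0494}, {"slide":[-0.027,-0.024,0.015],"spin":-0.0494}, {"slide":[-0.026,-0.024,0.016],"spin":-0.0494}, {"slide":[-0.025,-0.024,0.017],"spin":-0.0494}]'
python3 -m handwheel '[{"slide":[-0.024,-0.024,0.019],"spin":-0.0494}, {"slide":[-0.023,-0.024,0.02],"spin":-0.0494}, {"slide":[-0.022,-0.024,0.021],"spin":-0.0494}, {"slide":[-0.021,-0.024,0.022],"spin":-0.0494}, {"slide":[-0.02,-0.024,0.023],"spin":-0.0494}]'
python3 -m handwheel '[{"slide":[-0.019,-0.024,0.024],"spin":-0.0494}, {"slide":[-0.018,-0.024,0.025],"spin":-0.0494}, {"slide":[-0.016,-0.024,0.026],"spin":-0.0494}, {"slide":[-0.015,-0.024,0.026],"spin":-0.0494}, {"slide":[-0.014,-0.024,0.027],"spin":-0.0494}]'
python3 -c "
from h import *
s=robot.read_state();print(s['tcp_pos'],s['width'],s['wrist_force'],s['clock'],s['joint_pos'],toolR(s))"
```

```text
clock: 14.95
tcp_pos: [0.4019, 0.0083, 0.2386]
tcp_rot: [-0.455, 0.455, 0.541, -0.541]
wrist_force: [0.7, -0.5, 0.2]
width: 0.0212
clock: 15.45
tcp_pos: [0.3665, -0.1395, 0.3587]
tcp_rot: [-0.385, 0.385, 0.593, -0.593]
wrist_force: [1.7, -0.3, -0.5]
width: 0.0216
clock: 15.95
tcp_pos: [0.3293, -0.2872, 0.4786]
tcp_rot: [-0.309, 0.31, 0.636, -0.636]
wrist_force: [0.9, -0.3, -0.3]
width: 0.0211
clock: 16.45
tcp_pos: [0.2933, -0.4352, 0.5985]
tcp_rot: [-0.229, 0.229, 0.669, -0.669]
wrist_force: [1.4, -1.1, -0.2]
width: 0.0216
[ 0.29328158 -0.43522867  0.5985064 ] 0.02157874938836327 [ 1.41145915 -1.13795949 -0.17677797] 16.45 [-6.68592411e-01  2.04150085e-01  6.22819919e-01 -2.98665646e-04
 -1.98941976e+00  1.58047510e+00] [[-7.90732160e-01  2.05547716e-04 -6.12162240e-01]
 [ 6.12162273e-01  1.85371818e-04 -7.90732140e-01]
 [-4.90555575e-05 -9.99999962e-01 -2.72408015e-04]]
```

```bash
python3 -m handwheel '[{"slide":[0,-0.025,0],"spin":0}, {"slide":[0,-0.025,0],"spin":0},{"slide":[0,-0.025,0],"spin":0},{"slide":[0,-0.025,0],"spin":0},{"slide":[0,-0.025,0],"spin":0}]' 
cat > st.py <<'E'
from h import *
np.set_printoptions(precision=4,suppress=True)
s=robot.read_state();R=toolR(s);y=R[:,1];print(s['tcp_pos'],s['clock'],'J',s['joint_pos'],'tilt',np.degrees(np.arccos(-y[2])),'az',np.degrees(np.arctan2(y[1],y[0])),'xaz',np.degrees(np.arctan2(R[1,0],R[0,0])),'zlev',R[2,2],'w',s['width'])
E
python3 st.py
```

```text
clock: 16.95
tcp_pos: [0.293, -0.4335, 0.7197]
tcp_rot: [0.229, -0.23, -0.668, 0.669]
wrist_force: [0.1, 0.1, 2.3]
width: 0.0206
[ 0.293  -0.4335  0.7197] 16.95 J [-0.6658  0.4408  1.3578  0.0007 -2.4854  1.5758] tilt 0.14203599535447145 az -48.10258534449562 xaz 142.10957545372068 zlev 0.0004395083963088936 w 0.020628606997766523
```

```bash
python3 -m handwheel '[{"slide":[0,-0.01,0],"spin":0}, {"slide":[0,-0.02,0],"spin":0},{"slide":[0,-0.02,0],"spin":0},{"slide":[0,-0.02,0],"spin":0},{"slide":[0,-0.02,0],"spin":0}]';python3 st.py
```

```text
clock: 17.45
tcp_pos: [0.2725, -0.4029, 0.7496]
tcp_rot: [0.22, -0.238, -0.66, 0.677]
wrist_force: [-0.1, 0.1, 0.1]
width: 0.0212
[ 0.2725 -0.4029  0.7496] 17.45 J [-0.6321  0.4084  1.4077  0.0268 -2.5385  1.5642] tilt 1.998763702087022 az -62.08364703626934 xaz 142.1402635052881 zlev 0.014303300526410108 w 0.02123642932927157
```

```bash
python3 -m handwheel '[{"slide":[-0.04,-0.01,0],"spin":0}, {"slide":[-0.04,-0.01,0],"spin":0},{"slide":[-0.04,-0.01,0],"spin":0},{"slide":[0,0,0],"spin":0},{"slide":[0,0,0],"spin":0}]';python3 st.py
```

```text
clock: 17.95
tcp_pos: [0.3425, -0.4423, 0.7128]
tcp_rot: [0.212, -0.247, -0.651, 0.686]
wrist_force: [0.1, -0.2, 0.2]
width: 0.0219
[ 0.3425 -0.4423  0.7128] 17.95 J [-0.6048  0.4899  1.4072  0.0506 -2.4269  1.5541] tilt 3.9539945766558495 az -63.35381443148125 xaz 142.19828490146466 zlev 0.02968501009114472 w 0.021904023028029643
```

```bash
cat > kin.py <<'E'
from h import *
from scipy.optimize import least_squares
L2,L3,OFF=.5632,.4214,.16
rx=lambda a:Ro.from_euler('x',a).as_matrix(); ry=lambda a:Ro.from_euler('y',a).as_matrix(); rz=lambda a:Ro.from_euler('z',a).as_matrix()
B=np.array([[0,1,0],[1,0,0],[0,0,-1.]]).T  # columns: tool x=yhat, y=xhat, z=-zhat
B=np.column_stack([[0,1,0],[1,0,0],[0,0,-1]])
HT=.125
def fk(j,s4=1,Lt=.3):
    h=Lt-HT
    R1=rz(j[0]);p=R1@np.array([0,-OFF,h])
    R2=R1@ry(j[1]);p=p+R2@[0,0,L2]
    R3=R1@ry(j[1]-j[2]);p=p+R3@[L3,0,0]
    R5=R3@rx(s4*j[3])@ry(-j[4]);p=p+R5@[Lt,0,0]
    return p,R5@rx(-j[5])@B
LO=np.array([-3.14,-1.21,-1.07,-3.16,-2.99,-3.1]);HI=np.array([3.14,2.06,1.41,2.05,-.16,3.1])
E
python3 - <<'E'
from kin import *
np.set_printoptions(precision=4,suppress=True)
D=[([-0.6321,0.4084,1.4077,0.0268,-2.5385,1.5642],[.2725,-.4029,.7496],[.22,-.238,-.66,.677]),
([-0.6048,0.4899,1.4072,0.0506,-2.4269,1.5541],[0.3425,-0.4423,0.7128],[.212,-.247,-.651,.686])]
for s4 in (1,-1):
  for Lt in (.2,.25,.3,.35):
    o=[]
    for j,x,q in D:
        p,R=fk(j,s4,Lt);Rm=Ro.from_quat([q[1],q[2],q[3],q[0]]).as_matrix();o+=[p-x,np.degrees(Ro.from_matrix(R.T@Rm).as_rotvec())]
    print(s4,Lt,*o)
E
```

```text
1 0.2 [ 0.0042  0.0057 -0.0032] [1.7525 2.4747 0.0134] [ 0.009   0.0129 -0.0058] [3.8608 4.4151 0.095 ]
1 0.25 [ 0.0059  0.0054 -0.0031] [1.7525 2.4747 0.0134] [ 0.0124  0.0125 -0.0057] [3.8608 4.4151 0.095 ]
1 0.3 [ 0.0076  0.0051 -0.0031] [1.7525 2.4747 0.0134] [ 0.0159  0.0122 -0.0056] [3.8608 4.4151 0.095 ]
1 0.35 [ 0.0093  0.0048 -0.0031] [1.7525 2.4747 0.0134] [ 0.0193  0.0118 -0.0054] [3.8608 4.4151 0.095 ]
-1 0.2 [ 0.0006  0.0008 -0.0032] [ 0.0106 -0.0546  0.003 ] [ 0.0015  0.002  -0.0058] [0.06   0.0367 0.0326]
-1 0.25 [ 0.0014 -0.0007 -0.0031] [ 0.0106 -0.0546  0.003 ] [ 0.003  -0.0011 -0.0057] [0.06   0.0367 0.0326]
-1 0.3 [ 0.0022 -0.0023 -0.0031] [ 0.0106 -0.0546  0.003 ] [ 0.0045 -0.0042 -0.0056] [0.06   0.0367 0.0326]
-1 0.35 [ 0.003  -0.0038 -0.0031] [ 0.0106 -0.0546  0.003 ] [ 0.0061 -0.0073 -0.0054] [0.06   0.0367 0.0326]
```

```bash
cat >> kin.py <<'E'
LT=.2
def solve(j0,pt,Rt,w):
    def f(j):
        p,R=fk(j,-1,LT);return np.r_[p-pt,w*Ro.from_matrix(R.T@Rt).as_rotvec()]
    r=least_squares(f,np.clip(j0,LO+1e-4,HI-1e-4),bounds=(LO,HI),x_scale='jac',xtol=1e-10,ftol=1e-10);return r.x
def push(j,rows,w,maxd=.05):
    p,R=fk(j,-1,LT)
    for s,sp in rows:
        pt=p+R@np.asarray(s);Rt=R@ry(sp) 
        j=solve(j,pt,Rt,w);p,R=fk(j,-1,LT)
    return j
def tl(j):
    p,R=fk(j,-1,LT);y=R[:,1];return p,np.degrees(np.arccos(-y[2])),np.degrees(np.arctan2(y[1],y[0])),np.degrees(np.arctan2(R[1,0],R[0,0]))
E
python3 - <<'E'
from kin import *
np.set_printoptions(precision=4,suppress=True)
j0=np.array([-0.6658,0.4408,1.3578,0.0007,-2.4854,1.5758])
for w in (.05,.1,.2,.3,.5,1.):
    j=push(j0,[([0,-.01,0],0)]+[([0,-.02,0],0)]*4,w);a=tl(j);ja=j
    j=push(j,[([-.04,-.01,0],0)]*3,w);b=tl(j);print(w,a,ja,b,j)
E
```

```text
0.05 (array([ 0.2803, -0.4156,  0.7991]), np.float64(25.8402283815678), np.float64(-55.93759740324788), np.float64(143.9571481741187)) [-0.581   0.3309  1.41    0.2121 -2.2186  1.6556] (array([ 0.3492, -0.4518,  0.8837]), np.float64(59.33094843591015), np.float64(-54.92777993610366), np.float64(156.51205720268067)) [-0.4807  0.3132  1.41    0.4091 -1.6762  1.6604]
0.1 (array([ 0.2779, -0.4121,  0.7839]), np.float64(19.822184641811223), np.float64(-55.924043340618276), np.float64(143.1596087079479)) [-0.5957  0.3491  1.41    0.1699 -2.3015  1.6396] (array([ 0.3488, -0.4519,  0.8401]), np.float64(47.6371124424278), np.float64(-54.85868976612331), np.float64(149.75509122433226)) [-0.5105  0.3419  1.41    0.338  -1.8436  1.6522]
0.2 (array([ 0.2738, -0.406 ,  0.7603]), np.float64(9.15075153075067), np.float64(-55.85956621555686), np.float64(142.32231309474852)) [-0.6207  0.3836  1.41    0.0861 -2.4454  1.6004] (array([ 0.3438, -0.4459,  0.7584]), np.float64(22.792745891858544), np.float64(-54.651236706213176), np.float64(143.48909782721572)) [-0.5719  0.4174  1.41    0.1775 -2.1842  1.61
[... 411 characters left out ...]
7]), np.float64(1.8349790277536346), np.float64(-55.39094006709428), np.float64(142.1155042248759)) [-0.6369  0.409   1.41    0.0184 -2.5414  1.5616] (array([ 0.3389, -0.4394,  0.71  ]), np.float64(4.041165895319418), np.float64(-54.36006498032021), np.float64(142.14741079936124)) [-0.6126  0.4855  1.41    0.0355 -2.4284  1.5497]
1.0 (array([ 0.2709, -0.4017,  0.7445]), np.float64(0.569931230613962), np.float64(-54.09166117944962), np.float64(142.10804124715955)) [-0.6396  0.4135  1.41    0.0054 -2.5578  1.5536] (array([ 0.3383, -0.4386,  0.7035]), np.float64(1.1045204908131958), np.float64(-53.77120037989675), np.float64(142.11013623355788)) [-0.6184  0.4971  1.41    0.0097 -2.4654  1.5355]
```

```bash
python3 - <<'E'
from kin import *
np.set_printoptions(precision=4,suppress=True)
j0=np.array([-0.6048,0.4899,1.4072,0.0506,-2.4269,1.5541])
for az in (-25,-30):
  for r in (.45,.52):
    p,R=fk(j0,-1,LT);a=np.radians(az);pt=np.array([r*np.cos(a),r*np.sin(a),.68])
    j=j0
    for t in np.linspace(.1,1,10): j=solve(j,p+(pt-p)*t,R,.5)
    print("start",az,r,*tl(j),j)
    for el in (45,60):
      jj=j
      for k in range(15):
        pp,RR=fk(jj,-1,LT);e=np.radians(el);d=.05*np.array([np.cos(a)*np.cos(e),np.sin(a)*np.cos(e),np.sin(e)])
        jj=push(jj,[(RR.T@d,0)],.5)
        if k%5==4: print(el,k,*tl(jj))
E
```

```text
start -25 0.45 [ 0.4078 -0.1902  0.68  ] 3.9553501988628876 -63.374250374548254 142.19596844690076 [-0.044   0.1182  0.7394  0.0724 -2.1571  0.9952]
45 4 [ 0.495  -0.2322  0.7238] 7.828021076202299 -44.87561865283647 142.29470166553554
45 9 [ 0.5431 -0.2566  0.7101] 14.932318032588194 -36.500716966541184 142.33784704732136
45 14 [ 0.5882 -0.2793  0.7036] 23.125727286905153 -33.180844197445175 142.17905980845214
60 4 [ 0.4498 -0.2112  0.7524] 7.800173806412264 -45.11595429216109 142.29490673873283
60 9 [ 0.4625 -0.2191  0.7614] 14.466949771032766 -37.15336372994923 142.3473158344902
60 14 [ 0.4786 -0.2285  0.7732] 22.032720126196864 -33.97817895021362 142.2406683157337
start -25 0.52 [ 0.4713 -0.2198  0.68  ] 3.955350199078308 -63.374250372585735 142.195968446937 [-0.0999  0.2771  0.9505  0.0725 -2.206   1.0541]
45 4 [ 0.535  -0.2512  0.6988] 9.142276294667441 -42.1609543561391 142.3136568795188
45 9 [ 0.5764 -0.2723  0.6907] 16.763578446427204 -35.300457450629125 142.31529450794147
45 14 [ 0.6165 -0.2927  0.6891] 25.329445898103607 -32.46149411112978 142.07607047121093
60 4 [ 0.4912 
[... 898 characters left out ...]
60876 142.50072815017919
start -30 0.52 [ 0.4503 -0.26    0.68  ] 3.9553501988623343 -63.37425037655026 142.19596844693785 [-0.1886  0.2753  0.9478  0.0678 -2.2003  1.1398]
45 4 [ 0.5115 -0.2969  0.6991] 9.25787215967679 -44.95664371420279 142.33782140454474
45 9 [ 0.5511 -0.3215  0.6911] 16.930625613533493 -39.01947920392476 142.44862828408716
45 14 [ 0.5894 -0.3451  0.6895] 25.52516254008351 -36.549649196433464 142.44834986300722
60 4 [ 0.4696 -0.2727  0.7298] 9.153804886269238 -45.237780509242235 142.33638920181144
60 9 [ 0.4755 -0.2779  0.7455] 16.387757163718433 -39.522668288338856 142.4510109032402
60 14 [ 0.4861 -0.2857  0.7628] 24.401459030723448 -37.15108593631471 142.48104997521307
```

```bash
python3 - <<'E'
from plan import *
s=robot.read_state();
R=plan(np.array([.385,-.18,.75])-s["tcp_pos"],8,0,dig=3)
for az in (-25,):
    a=np.radians(az);e=np.radians(62);print(R.T@(.049*np.array([np.cos(a)*np.cos(e),np.sin(a)*np.cos(e),np.sin(e)])))
E
```

```text
{"slide":[0.016,-0.006,-0.029],"spin":0}, {"slide":[0.016,-0.006,-0.029],"spin":0}, {"slide":[0.016,-0.006,-0.029],"spin":0}, {"slide":[0.016,-0.006,-0.029],"spin":0}, {"slide":[0.016,-0.006,-0.029],"spin":0}
{"slide":[0.016,-0.006,-0.029],"spin":0}, {"slide":[0.016,-0.006,-0.029],"spin":0}, {"slide":[0.016,-0.006,-0.029],"spin":0}, [-0.02508152 -0.04191752 -0.00385216]
```

```bash
python3 -m handwheel '[{"slide":[0.014,0.002,-0.024],"spin":0}, {"slide":[0.016,0,-0.03],"spin":0}, {"slide":[0.016,-0.006,-0.03],"spin":0}, {"slide":[0.016,-0.01,-0.029],"spin":0}, {"slide":[0.016,-0.01,-0.029],"spin":0}]'
python3 -m handwheel '[{"slide":[0.016,-0.01,-0.029],"spin":0}, {"slide":[0.016,-0.01,-0.029],"spin":0}, {"slide":[0.016,-0.005,-0.028],"spin":0}, {"slide":[-0.018,-0.034,-0.003],"spin":0},{"slide":[-0.022,-0.042,-0.004],"spin":0}]';python3 st.py
```

```text
clock: 18.45
tcp_pos: [0.3646, -0.2798, 0.7301]
tcp_rot: [0.21, -0.249, -0.651, 0.685]
wrist_force: [0.5, -0.3, 0.5]
width: 0.0214
clock: 18.95
tcp_pos: [0.3927, -0.1877, 0.783]
tcp_rot: [0.206, -0.252, -0.649, 0.688]
wrist_force: [-1.0, 32.3, 33.2]
width: 0.0211
[ 0.3927 -0.1877  0.783 ] 18.95 J [-0.0219  0.352   1.4081  0.1356 -2.5767  1.0492] tilt 4.917325741576591 az -58.86835514092936 xaz 142.26014628945217 zlev 0.030799040165585295 w 0.02108416557386585
```

```bash
python3 - <<'E'
from h import *
np.set_printoptions(precision=4,suppress=True)
p=robot.read_camera('scene');save(p,'s11.png');s=robot.read_state();print(s['wrist_force'],s['clock'])
p=robot.read_camera('wrist');save(p,'w11.png');s=robot.read_state();print(s['wrist_force'],s['clock'],s['joint_vel'])
E
python3 st.py
```

```text
[ 4.9095 -1.3316 -2.0317] 19.0
[ 3.6768 -0.0245 -1.6115] 19.05 [-0.0084 -0.0322  0.083  -0.0342  0.0772 -0.0223]
[ 0.4005 -0.1879  0.7772] 19.05 J [-0.0231  0.3613  1.3996  0.1314 -2.5737  1.0482] tilt 4.423652679375844 az -67.31200464205756 xaz 142.3881248781367 zlev 0.03812919568138981 w 0.021236190384023763
```

View pics/s11.png

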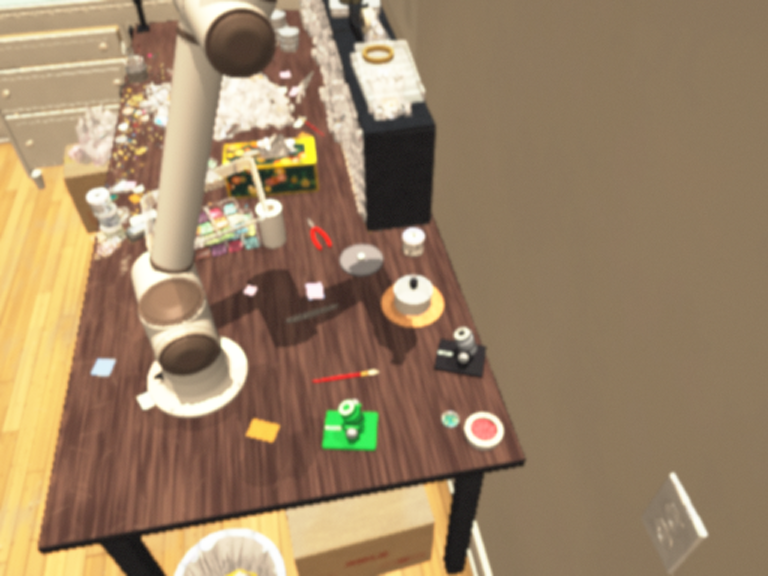

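View pics/w11.png

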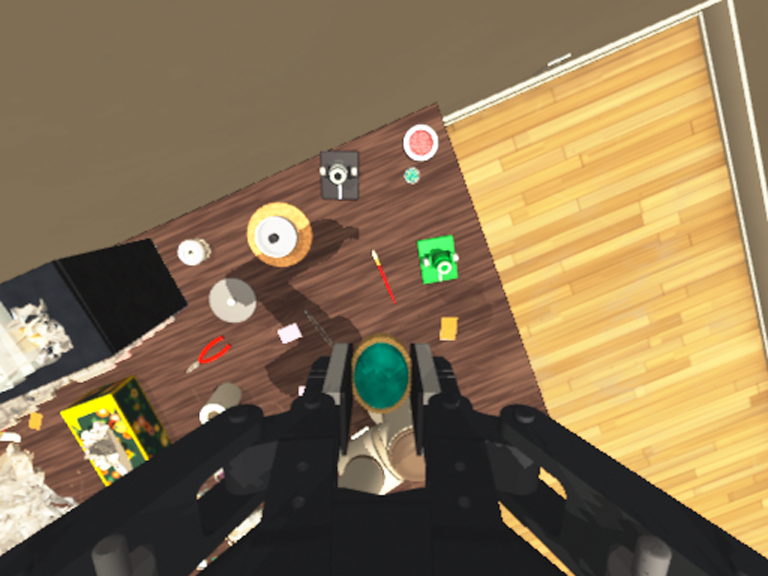

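```bash
python3 -m handwheel '[{"slide":[-0.02,-0.03,-0.003],"spin":0}, {"slide":[-0.025,-0.042,-0.004],"spin":0}, {"slide":[-0.025,-0.042,-0.004],"spin":0}, {"slide":[-0.025,-0.042,-0.004],"spin":0}, {"slide":[-0.025,-0.042,-0.004],"spin":0}]';python3 st.py
```

```text
clock: 19.55
tcp_pos: [0.4051, -0.1914, 0.794]
tcp_rot: [0.172, -0.283, -0.636, 0.696]
wrist_force: [0.4, -0.3, -0.0]
width: 0.0209
[ 0.4051 -0.1914  0.794 ] 19.55 J [ 0.0055  0.3493  1.4077  0.2204 -2.4962  1.0914] tilt 10.252276890542085 az -47.30172241414533 xaz 142.39406252516866 zlev 0.029509943885753658 w 0.020929120038363908
```

```bash
python3 - <<'E'
from plan import *
R=toolR()
print("y+.03",R.T@[0,.03,0])
for az in (-16,):
    a=np.radians(az);e=np.radians(62);print(R.T@(.049*np.array([np.cos(a)*np.cos(e),np.sin(a)*np.cos(e),np.sin(e)])))
E
```

```text
y+.03 [ 0.01802262 -0.00392417 -0.0236598 ]
[-0.02864951 -0.03907528 -0.00730258]
```

```bash
python3 -m handwheel '[{"slide":[0.012,-0.002,-0.016],"spin":0}, {"slide":[0.018,-0.004,-0.024],"spin":0}, {"slide":[0.012,-0.006,-0.02],"spin":0}, {"slide":[-0.01,-0.03,-0.012],"spin":0}, {"slide":[-0.028,-0.04,-0.007],"spin":0}]';python3 st.py
python3 -m handwheel '[{"slide":[-0.029,-0.039,-0.007],"spin":0}, {"slide":[-0.029,-0.039,-0.007],"spin":0}, {"slide":[-0.029,-0.039,-0.007],"spin":0}, {"slide":[-0.029,-0.039,-0.007],"spin":0}, {"slide":[0,0,0],"spin":0}]';python3 st.py
```

```text
clock: 20.05
tcp_pos: [0.4182, -0.1084, 0.8039]
tcp_rot: [0.162, -0.289, -0.633, 0.7]
wrist_force: [2.9, -0.2, -1.7]
width: 0.0211
[ 0.4182 -0.1084  0.8039] 20.05 J [ 0.2348  0.3406  1.4043  0.2997 -2.5095  0.9362] tilt 11.647681194700462 az -46.32670858296711 xaz 142.75494448321012 zlev 0.03122681447570149 w 0.021145574423605564
clock: 20.55
tcp_pos: [0.4264, -0.1184, 0.8172]
tcp_rot: [0.13, -0.321, -0.625, 0.7]
wrist_force: [-0.2, -0.5, -0.6]
width: 0.0213
[ 0.4264 -0.1184  0.8172] 20.55 J [ 0.2384  0.3354  1.4077  0.3648 -2.4337  0.9792] tilt 16.721151142433374 az -40.06639240544225 xaz 142.5085418959712 zlev 0.012380313165062693 w 0.02131414483294053
```

```bash
python3 -m handwheel '[{"slide":[-0.029,-0.039,-0.007],"spin":0}, {"slide":[-0.029,-0.039,-0.007],"spin":0}, {"slide":[0,0,0],"spin":0}, {"slide":[0,0,0],"spin":0}, {"slide":[0,0,0],"spin":0}]';python3 st.py
```

```text
clock: 21.05
tcp_pos: [0.4297, -0.1189, 0.8246]
tcp_rot: [0.113, -0.335, -0.62, 0.7]
wrist_force: [-0.6, -0.6, 0.2]
width: 0.0213
[ 0.4297 -0.1189  0.8246] 21.05 J [ 0.2527  0.332   1.4077  0.3997 -2.4     0.9941] tilt 19.182245130652543 az -38.64379554430185 xaz 142.62277409491145 zlev 0.006859740000040224 w 0.021344136864204603
```

```bash
python3 -m handwheel '[{"slide":[-0.02,-0.026,-0.005],"spin":0}, {"slide":[0,0,0],"spin":0}, {"slide":[0,0,0],"spin":0}, {"slide":[0,0,0],"spin":0}, {"slide":[0,0,0],"spin":0}]';python3 st.py;python3 - <<'E'
from plan import *
np.set_printoptions(precision=4,suppress=True)
print(robot.read_state()['clock'])
p=robot.read_camera('wrist');save(p,'w12.png')
R=toolR();print(R,"world up .05 down",R.T@[0,0,-.05])
E
```

```text
clock: 21.55
tcp_pos: [0.4303, -0.119, 0.8274]
tcp_rot: [0.107, -0.339, -0.618, 0.701]
wrist_force: [-0.0, 0.1, -0.1]
width: 0.0215
[ 0.4303 -0.119   0.8274] 21.55 J [ 0.2584  0.33    1.4069  0.4124 -2.3885  0.9983] tilt 20.04610983362253 az -38.29559770353432 xaz 142.62258230146466 zlev 0.00516015033190945 w 0.02146387260443324
21.55
[[-0.7466  0.2689 -0.6085]
 [ 0.5703 -0.2125 -0.7935]
 [-0.3427 -0.9394  0.0052]] world up .05 down [ 0.0171  0.047  -0.0003]
```

View pics/w12.png

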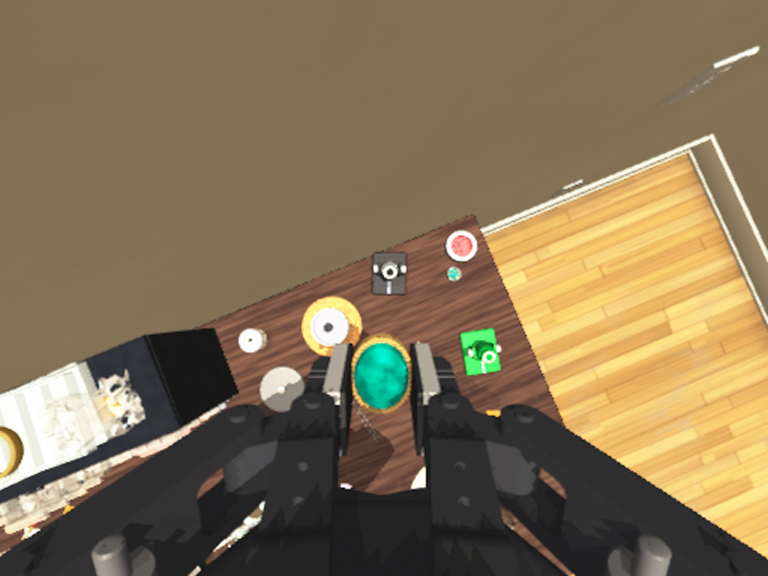

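```bash
python3 - <<'E'
from plan import *
s=robot.read_state()
plan(np.array([.446,-.155,.24])-s["tcp_pos"],15,0.001,dig=3)
E
```

```text
{"slide":[0.011,0.038,0.001],"spin":0.001}, {"slide":[0.011,0.038,0.001],"spin":0.001}, {"slide":[0.011,0.038,0.001],"spin":0.001}, {"slide":[0.011,0.038,0.001],"spin":0.001}, {"slide":[0.011,0.038,0.001],"spin":0.001}
{"slide":[0.011,0.038,0.001],"spin":0.001}, {"slide":[0.011,0.038,0.001],"spin":0.001}, {"slide":[0.011,0.038,0.001],"spin":0.001}, {"slide":[0.011,0.038,0.001],"spin":0.001}, {"slide":[0.011,0.038,0.001],"spin":0.001}
{"slide":[0.011,0.038,0.001],"spin":0.001}, {"slide":[0.011,0.038,0.001],"spin":0.001}, {"slide":[0.011,0.038,0.001],"spin":0.001}, {"slide":[0.011,0.038,0.001],"spin":0.001}, {"slide":[0.011,0.038,0.001],"spin":0.001}
```

```bash
python3 -m handwheel '[{"slide":[0.006,0.02,0],"spin":0.003}, {"slide":[0.011,0.03,0.001],"spin":0.003}, {"slide":[0.012,0.038,0.001],"spin":0.003}, {"slide":[0.012,0.04,0.001],"spin":0.003}, {"slide":[0.012,0.04,0.001],"spin":0.003}]'
python3 st.py
python3 -m handwheel '[{"slide":[0.012,0.04,0.001],"spin":0}, {"slide":[0.012,0.04,0.001],"spin":0}, {"slide":[0.012,0.04,0.001],"spin":0}, {"slide":[0.012,0.04,0.001],"spin":0}, {"slide":[0.012,0.04,0.001],"spin":0}]'
python3 -m handwheel '[{"slide":[0.012,0.04,0.001],"spin":0}, {"slide":[0.012,0.04,0.001],"spin":0}, {"slide":[0.012,0.036,0.001],"spin":0}, {"slide":[0.009,0.03,0.001],"spin":0}, {"slide":[0.006,0.02,0],"spin":0}]'
python3 st.py
```

```text
clock: 22.1
tcp_pos: [0.4351, -0.1284, 0.6766]
tcp_rot: [0.11, -0.344, -0.616, 0.7]
wrist_force: [1.2, -0.1, 0.4]
width: 0.0216
[ 0.4351 -0.1284  0.6766] 22.1 J [ 0.2517 -0.0573  0.3834  0.2875 -1.7843  0.7477] tilt 20.281524317656178 az -38.665118604945185 xaz 141.93647748347647 zlev 0.0034138985786004473 w 0.021575839068969704
clock: 22.6
tcp_pos: [0.4422, -0.1409, 0.4679]
tcp_rot: [0.11, -0.344, -0.616, 0.7]
wrist_force: [-0.2, 0.0, 0.3]
width: 0.0214
clock: 23.1
tcp_pos: [0.4458, -0.1508, 0.2935]
tcp_rot: [0.112, -0.343, -0.616, 0.701]
wrist_force: [0.6, 0.3, 0.1]
width: 0.0213
[ 0.4458 -0.1508  0.2935] 23.1 J [ 0.1706 -0.0789 -0.5969  0.3525 -0.8493  0.5278] tilt 20.073956573055867 az -39.27315345028818 xaz 141.96543289015025 zlev 0.006968702683964828 w 0.021286229034242533
```

```bash
python3 - <<'E'
from plan import *
np.set_printoptions(precision=4,suppress=True)
p=robot.read_camera('wrist');save(p,'w13.png')
for i in range(2):
    p=robot.read_camera('scene' if i else 'top');save(p,'s13_%d.png'%i)
    m=robot.mark_of("camera_lens",p)[:2];print([(round(a["conf"],2),a["position"]) for a in m])
s=robot.read_state()
plan(np.array([.4657,-.1758,.2037])-s["tcp_pos"],5,0,dig=3)
E
python3 st.py
```

```text
[(0.64, [250.5, 331.3]), (0.38, [144.2, 308.4])]
[(0.98, [270.5, 230.4]), (0.96, [221.2, 306.9])]
{"slide":[0.001,0.02,0.002],"spin":0}, {"slide":[0.001,0.02,0.002],"spin":0}, {"slide":[0.001,0.02,0.002],"spin":0}, {"slide":[0.001,0.02,0.002],"spin":0}, {"slide":[0.001,0.02,0.002],"spin":0}
[ 0.4483 -0.1505  0.298 ] 23.35 J [ 0.1712 -0.0806 -0.5887  0.3531 -0.8529  0.5291] tilt 20.366992212540328 az -38.64149182780969 xaz 141.9412973688806 zlev 0.003318688872455346 w 0.021045680982841885
```

View pics/w13.png

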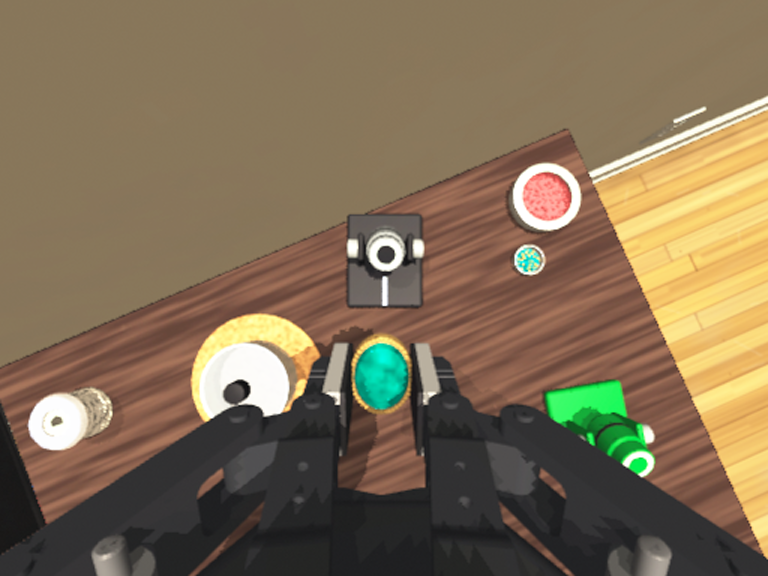

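```bash
cat > m2.py <<'E'
from h import *
import sys
np.set_printoptions(precision=4,suppress=True)
p=robot.read_camera('wrist');s=robot.read_state();R=toolR(s);T=np.array(s['tcp_pos'])
save(p,sys.argv[1])
for i in range(1):
    m=robot.mark_of("camera_lens",p)[:2]
    for a in m:
        r,c=a["position"];print("lens",round(a["conf"],2),r,c,atz(p,c,r,.0842),atdepth(p,c,r,p["depth"][int(round(r)),int(round(c))]))
hsv=cv2.cvtColor(p["pixels"],cv2.COLOR_RGB2HSV)
# foot
for q in robot.silhouettes("camera",p)[:2]:
    C=cloud(p,q["pixels"]);z=C[(C[:,2]>.005)&(C[:,2]<.02)]
    if len(z)>50: print("foot",q["conf"],cv2.minAreaRect(z[:,:2].astype(np.float32)))
lu,lv=proj(p,[.484,-.190,.012])
w=(hsv[...,2]>140)&(hsv[...,1]<70);mm=np.zeros_like(w);su,sv=proj(p,[.4763,-.1818,.012]);mm[int(sv)-13:int(sv)+14,int(su)-10:int(su)+11]=1
r,c=np.nonzero(w&mm)
if len(r)>5:
    W=np.array([atz(p,u,v,.012)[:2] for u,v in zip(c,r)]);d=W-W.mean(0);e,V=np.linalg.eigh(d.T@d);a=np.degrees(np.arctan2(V[1,1],V[0,1]))%180;print("stripe",len(r),W.mean(0),a,np.ptp(d@V,0))
# setting in tool frame: plane perpendicular to tool y at y=yb
g=(hsv[...,0]>10)&(hsv[...,0]<100)&(hsv[...,1]>90)
n,l,st,ce=cv2.connectedComponentsWithStats(g.astype(np.uint8));b=min((i for i in range(1,n) if st[i,4]>400),key=lambda i:np.hypot(*(ce[i]-[254,249])))
cn,_=cv2.findContours((l==b).astype(np.uint8),0,1);h=cv2.convexHull(max(cn,key=len))[:,0]
for yb in (.0071,.004):
    P=[]
    for u,v in h:
        o,d=ray(p,u,v);t=(yb-(R.T@(o-T))[1])/(R.T@d)[1];P.append((R.T@(o+d*t-T))[[0,2]])
    e=cv2.fitEllipse(np.array(P,np.float32)*1000);print("setting yb",yb,st[b],"tool x,z mm",e[0],e[1],e[2])
E
python3 m2.py w14.png; python3 st.py
```

```text
lens 0.88 170.6 258.8 [ 0.5008 -0.2013  0.0842] [ 0.5006 -0.2011  0.0856]
lens 0.85 310.4 427.9 [ 0.2234 -0.2608  0.0842] [ 0.2239 -0.2606  0.085 ]
foot 0.75 ((0.5030520558357239, -0.20253480970859528), (0.07898706197738647, 0.0985666811466217), 51.888023376464844)
foot 0.55 ((0.25339069962501526, -0.271931916475296), (0.07938908040523529, 0.04304198548197746), 62.01565170288086)
stripe 82 [ 0.4762 -0.1818] 141.92484851310374 [0.0064 0.0301]
setting yb 0.0071 [ 234  221   41   56 1823] tool x,z mm (1.9360170364379883, 0.6555015444755554) (24.482280731201172, 35.03330993652344) 89.62715148925781
setting yb 0.004 [ 234  221   41   56 1823] tool x,z mm (0.20278483629226685, 0.6571611762046814) (23.931304931640625, 34.24488067626953) 89.62714385986328
[ 0.4482 -0.1503  0.298 ] 23.5 J [ 0.1713 -0.0811 -0.5888  0.3528 -0.8526  0.5289] tilt 20.377843854760492 az -38.52992913538268 xaz 141.9241606763456 zlev 0.002586959532643235 w 0.0211172288887603
```

```bash
python3 - <<'E'
from plan import *
s=robot.read_state();R=toolR(s);print(R.T@(np.array([.4798,-.1856,.1567])-s["tcp_pos"]))
E
python3 -m handwheel '[{"slide":[0.001,0.015,0.001],"spin":0.002}, {"slide":[0.002,0.025,0.002],"spin":0.002}, {"slide":[0.002,0.03,0.002],"spin":0.002}, {"slide":[0.002,0.025,0.002],"spin":0.001}, {"slide":[0.001,0.015,0.001],"spin":0}]';python3 m2.py w15.png; python3 st.py; python3 - <<'E'
from plan import *
s=robot.read_state();R=toolR(s);print(R.T@(np.array([.4798,-.1856,.1567])-s["tcp_pos"]))
E
```

```text
[0.00553349 0.14874571 0.00787066]
clock: 24.0
tcp_pos: [0.4662, -0.1763, 0.1895]
tcp_rot: [0.113, -0.346, -0.615, 0.699]
wrist_force: [-0.1, -0.1, 0.2]
width: 0.0212
lens 0.72 189.6 248.6 [ 0.5004 -0.1982  0.0842] [ 0.5004 -0.1982  0.0836]
foot 0.74 ((0.25077927112579346, -0.27982744574546814), (0.06351512670516968, 0.04134967923164368), 61.13129806518555)
foot 0.72 ((0.5035127401351929, -0.20254695415496826), (0.08016534149646759, 0.09754171222448349), 51.41618347167969)
stripe 87 [ 0.4807 -0.1856] 143.97355641489492 [0.0071 0.0214]
setting yb 0.0071 [ 234  222   41   55 1804] tool x,z mm (1.7001463174819946, -0.3383362293243408) (24.98108673095703, 34.76752471923828) 90.16883850097656
setting yb 0.004 [ 234  222   41   55 1804] tool x,z mm (-0.022170692682266235, -0.32577139139175415) (24.427392959594727, 33.99692153930664) 90.16883850097656
[ 0.4664 -0.1763  0.1905] 24.15 J [ 0.0692  0.0764 -0.7666  0.4965 -0.5179  0.4212] tilt 20.23254898407345 az -39.032096464466136 xaz 141.51963981872743 zlev 0.003124705460569437 w 0.02133814818855854
[-0.00359838  0.03739396 -0.00121474]
```

View pics/w15.png

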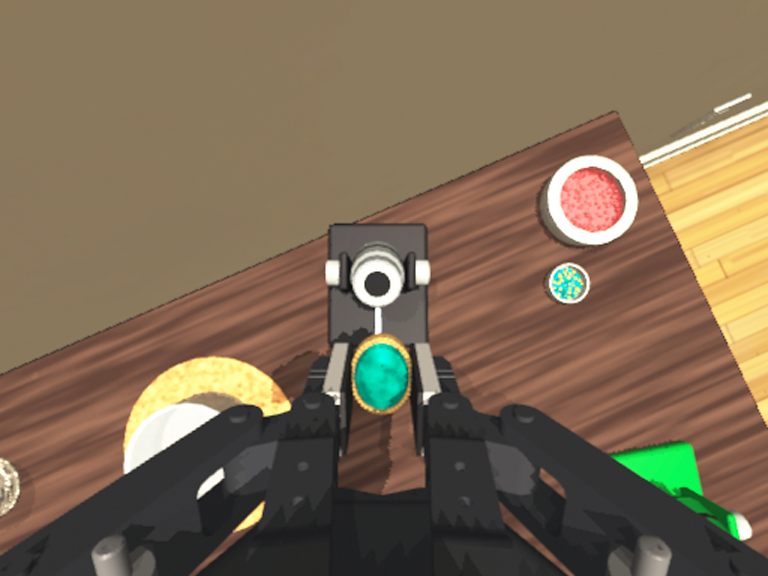

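```bash
cat > ring.py <<'E'
from h import *
import sys
np.set_printoptions(precision=4,suppress=True)
n=sys.argv[1]
p=robot.read_camera(n);hsv=cv2.cvtColor(p["pixels"],cv2.COLOR_RGB2HSV)
u,v=proj(p,[.5006,-.2018,.0842]);print(n,"pred",u,v)
k=int(sys.argv[2]);im=p["pixels"][int(v)-k:int(v)+k,int(u)-k:int(u)+k]
cv2.imwrite("pics/"+sys.argv[3],cv2.resize(cv2.cvtColor(im,cv2.COLOR_RGB2BGR),(480,480),interpolation=cv2.INTER_NEAREST))
w=(hsv[...,2]>150)&(hsv[...,1]<60)
yy,xx=np.mgrid[:384,:512];mm=(np.hypot(xx-u,yy-v)<k*.8)
nn,l,st,ce=cv2.connectedComponentsWithStats((w&mm).astype(np.uint8));b=1+np.argmax(st[1:,4])
cn,_=cv2.findContours((l==b).astype(np.uint8),0,1);h=cv2.convexHull(max(cn,key=len))[:,0];e=cv2.fitEllipse(h.astype(np.float32));print("ring",st[b],e,atz(p,*e[0],.0842))
print(robot.read_state()['tcp_pos'])
E
python3 ring.py wrist 25 r15.png; python3 ring.py top 20 r15t.png; python3 ring.py scene 20 r15s.png
```

```text
wrist pred 251.56372289178054 187.2506671990025
ring [234 168  35  40 764] ((251.14593505859375, 186.15432739257812), (34.3769416809082, 39.41836929321289), 3.036332845687866) [ 0.5016 -0.2021  0.0842]
[ 0.467  -0.176   0.1915]
top pred 310.5840571560111 142.6434785969586
scene pred 306.95845572904585 221.7378406251447
ring [303 218  13  12 108] ((309.030517578125, 223.6981964111328), (10.942846298217773, 13.078203201293945), 123.73968505859375) [ 0.5023 -0.211   0.0842]
[ 0.4673 -0.1758  0.1922]Traceback (most recent call last):
  File "ring.py", line 12, in <module>
    cn,_=cv2.findContours((l==b).astype(np.uint8),0,1);h=cv2.convexHull(max(cn,key=len))[:,0];e=cv2.fitEllipse(h.astype(np.float32));print("ring",st[b],e,atz(p,*e[0],.0842))
                                                                                                ~~~~~~~~~~~~~~^^^^^^^^^^^^^^^^^^^^^^
cv2.error: OpenCV(4.12.0) /io/opencv/modules/imgproc/src/shapedescr.cpp:361: error: (-201:Incorrect size of input array) There should be at least 5 points to fit the ellipse in function 'fitEllipseNoDirect'
```

View pics/r15.png

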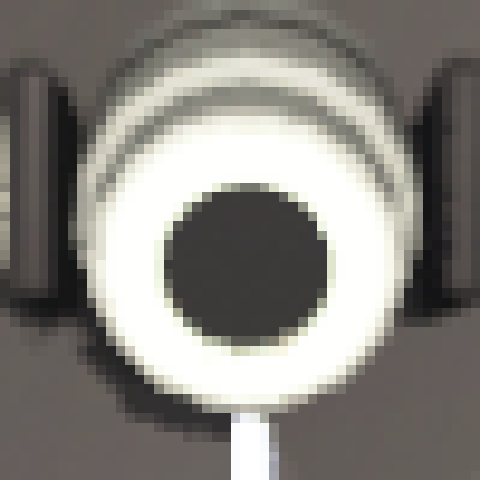

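View pics/r15s.png

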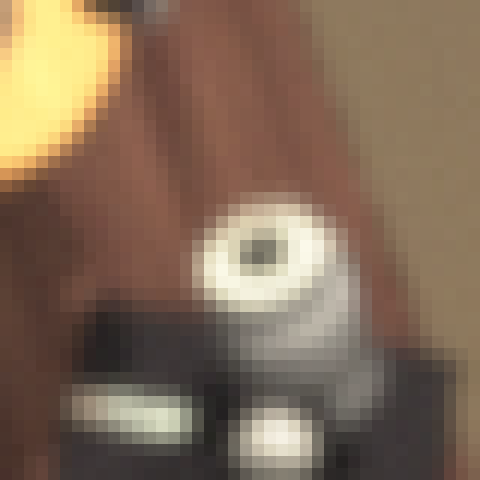

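```bash
python3 -m handwheel '[{"slide":[0,0,0],"spin":0}, {"slide":[0,0,0],"spin":0}, {"slide":[0,0,0],"spin":0}, {"slide":[0,0,0],"spin":0}, {"slide":[0,0,0],"spin":0}]'
cat > dark.py <<'E'
from h import *
import sys
np.set_printoptions(precision=4,suppress=True)
T=[]
for i in range(3):
    p=robot.read_camera('wrist');s=robot.read_state();T.append(np.r_[s['tcp_pos'],toolR(s)[:,1]])
    g=p["pixels"].mean(2);u,v=proj(p,[.5006,-.2018,.0842])
    yy,xx=np.mgrid[:384,:512];mm=(np.hypot(xx-u,yy-v)<15)
    nn,l,st,ce=cv2.connectedComponentsWithStats(((g<130)&mm).astype(np.uint8))
    b=min((i for i in range(1,nn) if st[i,4]>40),key=lambda i:np.hypot(*(ce[i]-[u,v])))
    print("dark",st[b],ce[b],"pred",u,v,atz(p,*ce[b],.0842),"depth pt",atdepth(p,*ce[b],np.median(p["depth"][l==b])))
print(np.array(T))
save(p,sys.argv[1])
E
python3 dark.py w16.png; python3 st.py
```

```text
clock: 24.8
tcp_pos: [0.4663, -0.176, 0.1906]
tcp_rot: [0.112, -0.347, -0.615, 0.699]
wrist_force: [-0.3, 0.4, -0.4]
width: 0.0215
dark [244 181  17  17 222] [251.4505 189.036 ] pred 251.88568488735189 187.07479665429028 [ 0.4994 -0.2003  0.0842] depth pt [ 0.4994 -0.2003  0.0844]
dark [243 181  17  17 220] [251.35   189.0182] pred 251.85121208858789 187.06053459020748 [ 0.4995 -0.2003  0.0842] depth pt [ 0.4995 -0.2003  0.0843]
dark [243 181  17  17 220] [251.35   189.0182] pred 251.82838334242444 187.05355768857595 [ 0.4994 -0.2003  0.0842] depth pt [ 0.4994 -0.2003  0.0842]
[[ 0.4663 -0.176   0.1906  0.2696 -0.2173 -0.9381]
 [ 0.4663 -0.176   0.1906  0.2696 -0.2173 -0.9381]
 [ 0.4663 -0.1761  0.1905  0.2694 -0.2173 -0.9382]]
[ 0.4663 -0.1761  0.1905] 24.95 J [ 0.0695  0.0759 -0.7675  0.4969 -0.5168  0.4206] tilt 20.2533665344667 az -38.88856619488505 xaz 141.52805476457505 zlev 0.002361512232548423 w 0.02135575858480361
```

```bash
python3 - <<'E'
from plan import *
s=robot.read_state();R=toolR(s);print(R.T@(np.array([.4790,-.1847,.1568])-s["tcp_pos"]))
E
```

```text
[-0.00271584  0.03693055 -0.00123506]
```

```bash
python3 -m handwheel '[{"slide":[-0.0007,0.006,-0.0004],"spin":0}, {"slide":[-0.0007,0.01,-0.0004],"spin":0}, {"slide":[-0.0007,0.01,-0.0004],"spin":0}, {"slide":[-0.0006,0.007,0],"spin":0}, {"slide":[0,0.004,0],"spin":0}]'
python3 -m handwheel '[{"slide":[0,0,0],"spin":0}, {"slide":[0,0,0],"spin":0}, {"slide":[0,0,0],"spin":0}, {"slide":[0,0,0],"spin":0}, {"slide":[0,0,0],"spin":0}]'
python3 m2.py w17.png; python3 dark.py w18.png; python3 st.py
```

```text
clock: 25.45
tcp_pos: [0.4788, -0.185, 0.1558]
tcp_rot: [0.113, -0.346, -0.615, 0.699]
wrist_force: [-0.3, -0.2, 0.1]
width: 0.0212
clock: 25.95
tcp_pos: [0.4791, -0.1846, 0.1571]
tcp_rot: [0.112, -0.347, -0.615, 0.699]
wrist_force: [0.1, -0.6, -0.5]
width: 0.0213
lens 0.66 203.7 249.1 [ 0.5024 -0.199   0.0842] [ 0.5024 -0.199   0.0851]
lens 0.63 247.4 253.7 [ 0.4728 -0.1802  0.0842] [ 0.4815 -0.1871  0.1589]
foot 0.97 ((0.5076550841331482, -0.20617631077766418), (0.07963690161705017, 0.08668408542871475), 51.52101516723633)
foot 0.59 ((0.2516224682331085, -0.30050694942474365), (0.06011740118265152, 0.030140100046992302), 18.6333065032959)
stripe 40 [ 0.4863 -0.1909] 49.086919284725575 [0.0088 0.0191]
setting yb 0.0071 [ 234  222   41   55 1805] tool x,z mm (2.186476469039917, 0.552793562412262) (24.535781860351562, 34.89963150024414) 89.84379577636719
setting yb 0.004 [ 234  222   41   55 1805] tool x,z mm (0.44895100593566895, 0.5557618141174316) (23.984941482543945, 34.11611557006836) 89.84379577636719
dark [243 196  20  19 296] [252.5912 205.3716] pred 253.09116940887324 203.23607464845787 [ 0.4995 -0.2004  0.0842] depth pt [ 0.4995 -0.2004  0.0844]
dark [243 196  20  19 295] [252.5695 205.3458] pred 253.0568252076397 203.22081217898088 [ 0.4995 -0.2004  0.0842] depth pt [ 0.4995 -0.2004  0.0844]
dark [243 196  20  19 295] [252.5695 205.3458] pred 253.02869840536536 203.2108047174794 [ 0.4995 -0.2004  0.0842] depth pt [ 0.4995 -0.2004  0.0844]
[[ 0.479  -0.1847  0.1569  0.2698 -0.2173 -0.9381]
 [ 0.479  -0.1847  0.1568  0.2698 -0.2172 -0.9381]
 [ 0.479  -0.1847  0.1568  0.2697 -0.2173 -0.9381]]
[ 0.479  -0.1847  0.1568] 26.25 J [ 0.0215  0.1468 -0.815   0.6097 -0.4     0.337 ] tilt 20.26295829757429 az -38.85166127229973 xaz 141.52743456925202 zlev 0.0021496545854229436 w 0.021704942894776348
```

View pics/w17.png

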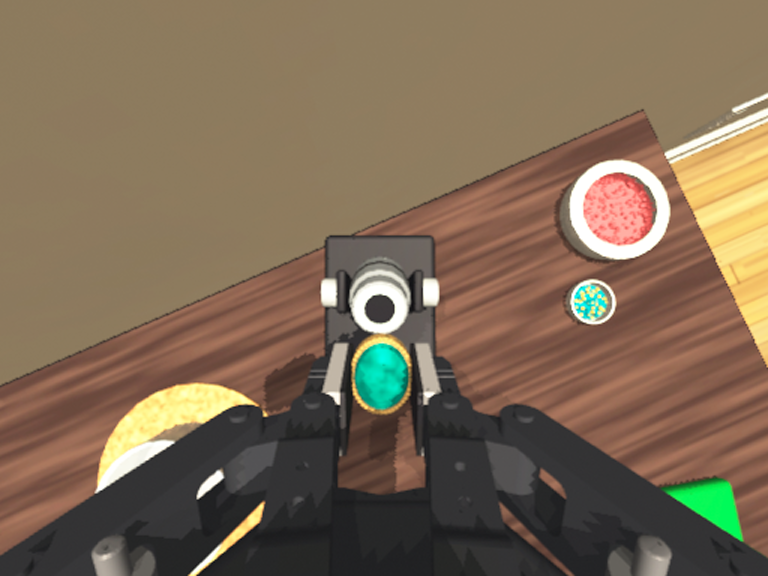

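```bash
python3 - <<'E'
from h import *
np.set_printoptions(precision=4,suppress=True)
p=robot.read_camera('wrist');s=robot.read_state();R=toolR(s);T=np.array(s['tcp_pos'])
hsv=cv2.cvtColor(p["pixels"],cv2.COLOR_RGB2HSV)
g=(hsv[...,0]>10)&(hsv[...,0]<100)&(hsv[...,1]>90);g[:222]=0;g[278:]=0;g[:,:230]=0;g[:,278:]=0
C=(cloud(p,g)-T)@R;C=C[abs(C[:,1])<.02];print(len(C),C.min(0),C.max(0))
for lo in np.arange(-.018,.02,.004):
    q=C[(C[:,0]>lo)&(C[:,0]<=lo+.004)&(abs(C[:,2])<.004)]
    if len(q): print(round(lo+.002,3),len(q),np.median(q[:,1]))
A=np.c_[C[:,0],C[:,0]**2,C[:,2],C[:,2]**2,np.ones(len(C))];x=np.linalg.lstsq(A,C[:,1],rcond=None)[0];print("fit",x,"apex x",-x[0]/2/x[1])
for n in ("top","scene"):
    p=robot.read_camera(n);save(p,n+"19.png")
E
```

```text
1742 [-0.015  -0.0055 -0.0104] [0.0166 0.0083 0.011 ]
-0.016 60 0.00442924745443228
-0.012 125 0.0023978624771904154
-0.008 118 0.0003933709756501907
-0.004 109 -0.0006324810271758358
0.0 98 -0.0008692650156981237
0.004 98 -0.0007652613871618068
0.008 78 -0.0003403296740774139
0.012 44 0.0010530349369141942
0.016 47 0.0029877589370954855
fit [-0.0469 23.3551 -0.0428 32.2077 -0.0014] apex x 0.0010048790398716906
```

View pics/top19.png

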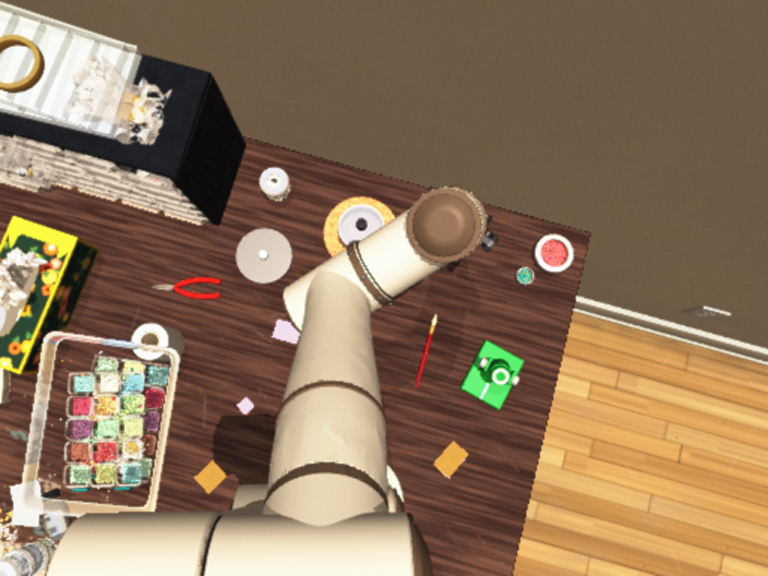

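View pics/scene19.png

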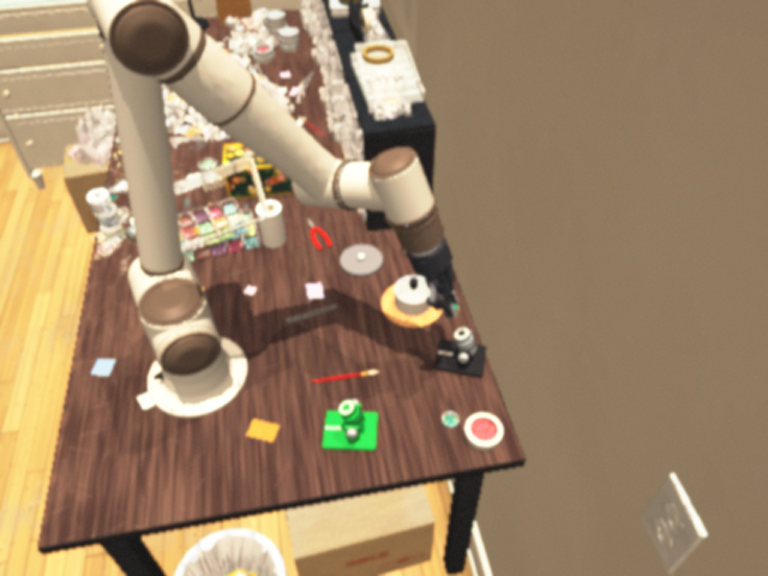

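```bash
python3 -c "
from h import *
s=robot.read_state();print(s['tcp_pos'],s['width'],s['wrist_force'],abs(s['joint_vel']).max() if hasattr(s['joint_vel'],'max') else s['joint_vel'],s['clock'])
print(robot.sign_off())"
```

```text
[ 0.47897933 -0.18471955  0.15675838] 0.021242943506450417 [0.08215175 0.06908196 0.20533311] 0.0010712169719358712 26.4
the job is handed in; nothing more can be done
None
```

The job is done and handed in at 26.4 s, with the arm still holding the setting in front of the inspection camera.

**What I did**
- **Cover:** I lifted it off the stand by its knob and stood it on the cork mat. A wrist-camera check after release put its centre within about 1–2 mm of the mat's centre, standing upright.
- **Setting:** I pinched it across the 24 mm at 30 N and lifted it off the post.
- **20° lean:** The moves only shift the tool and turn it about its own axis. To get the lean I pushed the arm against its reach limit, high above the table, until the hand tilted. I then lowered it to the focus point.

**Last checks before handing in**
- **Position:** the tool was within about 0.1 mm of its computed target, at rest, with no outside force on it.
- **Tilt:** 20.3° measured against 20° wanted. The back is about 0.4° off square to the lens, and the long way is about 0.5° off the stripe's direction.
- **Grip:** the setting sits level in the grip, opening 21 mm.
- **Surroundings:** in the top and scene pictures the camera, cover and the things lying around looked undisturbed. I checked these by eye and did not re-measure them.

**Where readings disagreed**
- **Lens position:** estimates differ by 2–3 mm between wrist pictures. The coarser scene and top cameras were up to about 1 cm off. I used a value close to the settled wrist readings.
- **Setting's place in the hand:** the dome's depth suggests the back is 0.5–0.9 mm nearer the lens, and the centre up to 1 mm off along the long way, compared with what I assumed. I left both uncorrected.
- **Force:** one 46 N reading showed on the wrist while moving high up. It was gone 0.05 s later with nothing nearby, so I put it down to the arm's own inertia.

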